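# Pin the sliding carriage of the sloping sample stage

### The arm

A 6-joint arm with a two-finger parallel gripper is mounted at the origin on a cart in front of the work surface, level with it; the furniture and walls round the work are solid. World frame = base frame: x ahead of the robot, y to its left, z up, the work surface at z = 0. Lengths are in m, angles in degrees, forces in N, time in s.
With the tool pointing down it reaches from about 0.35 to 0.875 m from the base axis. Payload 4.2 kg.
Tool frame: the origin (TCP) lies at the very end of the fingers, on their centre line; the grasp point (between the pads) lies 19 mm behind it; z points along the fingers, y is the line along which they close (so a half turn about z gives the same grasp; the last joint's range is limited). The gripper opens to 87 mm and grips with 3 to 60 N. Pads are 19 mm wide; open, the fingers measure 117 mm over their backs; the gripper's body (75 mm by 190 mm) begins 51 mm behind the grasp point.
Start: joints at [79.504, 22.042, 0.453, 0, -68.411, -14.817], TCP at [0.267, 0.565, 0.223] pointing down, gripper open.
Joint ranges: [-179.83, 179.83], [-69.29, 118.12], [-61.27, 80.66], [-181.25, 117.63], [-171.15, -9.14], [-177.46, 177.46]. Speed limits (degrees/s): [159.86, 159.86, 180, 180, 180, 180].

### API

Orientations are given as a 3x3 rotation matrix whose columns are the frame's x, y, z axes.
In Python, from station import * gives the robot as it stands.
- The arm moves only by the shell command python3 -m pendant 'ROWS'. ROWS is JSON, a list of rows, each an object of numbers: "x", "y", "z": the shift along the world's x, y, z normalised to -1 to 1, where 1 is 250 mm; "rx", "ry", "rz": the turn, a rotation vector about the world's x, y, z normalised to -1 to 1, where 1 is 180 degrees; "claw": the opening, from 0 (shut) to 1 (fully open). A call has exactly 8 rows; each row is the pose to reach, as a shift and turn from the pose commanded when the call began, turning the shorter way round; what a row does not reach only later rows make up. A row lasts 1/8 s, in which the tool goes at most 62.5 mm and 10.7 degrees, less where a joint would pass 70% of its speed; a pose out of reach is approached as far as the arm can. A call with a number of a shift or a turn outside -1 to 1 is refused whole. A call with a gripper value outside its range is refused whole. The fingers move at their own pace and stop on an object; the grip force is fixed at half the most. Time passes only in rows, so rows that repeat a pose let the fingers close, or fill a call up. It gives the time, the measured TCP pose, the force, the opening and the grip force at its end, in the units of the state.
- sense(): the state, without advancing time (a new reading comes with each control period).
- capture(name): name is "scene" or "side" or "wrist"; returns a dict with "color" (480x640x3 uint8, red, green, blue), "mtx" (3x3 intrinsics, pixels), "world_to_cam" (4x4, takes a point from world to camera coordinates). Camera axes: x right, y up, looking along -z (the intrinsics and any distortion apply to the point x, -y, -z); pixel columns grow to the right and rows downward; lengths in m; the calibration is good to about 2 mm. A picture is of the moment at which its call begins. There is no depth.
- finish_job(): hands the job in; it is judged then, once.
Trained networks look in a picture, given as the dict that the camera call returned (one of the last four; its "shot" number tells which), for a name from the list of things; names that differ only in an ending like _2 or _b are one class to them, and where a whole thing is asked for, a point or a joint stands for the part that bears it (a point fixed in the world has none). Each returns a list of dicts, best first, with "conf" (0 to 1); they miss things now and then, are a little off and sometimes report something else, mostly with a low value. They report only what shows in the picture. A call takes as long as a camera call. They do not tell look-alikes from the thing itself.
- search_frame(picture, label): "centre" ([column, row] in pixels, amid what is visible of it).
- regions_of(picture, label): "region" (480x640 bool, what is visible of it) and "centre" ([column, row] in pixels, amid what is visible of it).
The state is a dict: "time_s": time; "joints": joint angles; "joint_velocities": joint speeds; "effort": joint torques, N m; "tcp_pos": TCP position; "ee_rot": TCP orientation; "wrist_force": force on the tool from outside, world axes, zero at the start; "moment": the same for the moment, N m; "gripper_width": opening from 0.0 (shut) to 1.0 (fully open); "gripper_force": force on a finger pad.
Only numpy, scipy, OpenCV 4.12 (cv2) and the standard library are available. Lean on these libraries where they do the work, as an engineer would, in place of code of your own. Each camera call takes 0.05 s, during which the arm holds its last target. There are 200 camera calls.

### The job

Lock the carriage of the sloping sample stage at its left-hand hole: lift the tray of washers off the pin box and set it aside on the bench, keeping it level, slide the carriage along until its hole lines up with the left-hand hole of the bed (left as seen from the robot), and drive the locking pin from the box through both holes, fully home. Then put the tray back on top of the pin box, square on its rim, and leave the beaker, dropper bottle and small carton where they stand.

Things in the scene. Friction and masses are not known exactly. Their poses are not given: they have to be found in the camera images.
- stage_bed: Aluminium bed plate, 120 x 310 (y) x 10 mm, fixed, sloping 30 degrees, low edge to the robot. Origin: centre of its underside, 100 mm over the bench; x up the slope, y along the bed to the left, z its normal. Two 14.2 mm through holes at x = 0, y = +55 mm (left) and -55 mm. Guide strips on the long edges stand 14 mm above it. Stands on posts on a grey base, 160 x 320 mm.
- left_hole (a point): Centre of the bed's left-hand hole at the plate's upper face; axes as the bed's (z is the hole's axis, outwards). The carriage must be pinned here.
- carriage (a joint): Position of the dark steel carriage along the bed's y (m); it equals the bed y of the carriage's hole, so +0.055 is lined up with the left-hand hole. Travel -0.075 to +0.082; starts between -0.070 and -0.010. Slides stiffly (about 4 N) and stays where it is left.
- carriage_hole (a point): Centre of the carriage's 14.2 mm through hole at its upper face, which is 9 mm above the bed's upper face; axes as the bed's. The carriage is a dark steel plate, 94 mm up the slope x 97 mm along the bed x 8 mm thick, 1 mm above the bed; it reaches 22 mm left of the hole and 75 mm right of it.
- carriage_grip (a point): Point for gripping the carriage's black fin, 55 mm to the right of the carriage's hole and 25 mm above the plate's upper face; axes as the bed's. The fin is 14 mm thick along the bed's y, 36 mm wide up the slope, and its top is 13 mm above this point.
- pin_head (a point): Grip point on the locking pin's dark square head (20 x 20 mm, 44 mm long, flats square to its x and y), on the axis, 24 mm above the shoulder; z from nose to head. Bright shank 12 mm diameter, 45 mm long, tapered nose. 0.1 kg. Starts upright, nose down, loose in the 14.5 mm hole of a block (40 x 40 mm, top 52 mm over the bench) in the middle of the pin box, shoulder on the block, flats parallel to the box.
- pin_shoulder (a point): Underside of the pin's head, on the axis, where the shank starts (45 mm above the nose); fully home it sits on the carriage's upper face.
- pin_nose (a point): Lower end of the pin's shank, on the axis; z runs from nose to head.
- box_rim (a point): Centre of the open top of the grey pin box, in the plane of its rim. Box 100 mm (x) x 120 mm (y) x 102 mm high, walls 5 mm, fixed on the bench; axes as the box's, z up. The top of the pin stands 6 mm below this plane.
- tray_bar (a point): Centre of the carrying bar over the middle of the white tray, 57 mm above its underside; axes as the tray's. Bar: 76 mm along x, 12 mm thick (y), 14 mm high, on two posts 30 mm either side. Tray 100 (x) x 120 (y) x 28 mm, flat underside, 0.2 kg; starts flat on the pin box's rim, same outline, no lip. Its washers are fixed.
- tray_foot (a point): Centre of the tray's underside; axes as the tray's. Lies 57 mm below the bar's centre.
- beaker: Clear beaker, 55 mm diameter, 69 mm high, bystander behind the work; origin at the centre of its underside.
- dropper_bottle: White dropper bottle, 37 mm diameter, 133 mm high, bystander; origin at the centre of its underside.
- carton: Small upright white carton, 27 x 62 x 76 mm, bystander; origin at the centre of its underside.
Not all that is in view belongs to the job. Of the things shaped like the part that bears tray_bar, the white one is meant.

How it is judged:
By the outcome, as a careful person would: the job done as asked, in the order asked, and still so for the second after the job is handed in, with the robot touching nothing.
It also fails if it takes over 72 s, if anything falls off the work surface, if the arm or the gripper's body presses on something with over 40 N, if the wrist force passes 120 N, or if a joint passes its speed limit or range.

## Working session

There is one attempt and no reset: what is moved stays moved. The work goes in short steps, Python scripts to look and compute and a shell command to move; the robot and the scene stay as the last step left them, time stands still between calls to the robot, and variables do not carry over. Pictures are saved under pics/ and viewed, at most 10 in all, crops included, and the job is handed in when it is done.

```bash
ls; mkdir -p pics; python3 - <<'E'
from station import *
import cv2
for n in ["scene","side"]:
    p=capture(n); cv2.imwrite(f"pics/{n}0.png",p["color"][:,:,::-1])
    print(n,p["mtx"].tolist(),p["world_to_cam"].round(4).tolist(),[k for k in p])
    for l in ["tray_bar","carriage","carriage_grip","pin_head","box_rim","beaker","dropper_bottle","carton","stage_bed"]:
        print(l,[(round(d["conf"],2),[round(float(c)) for c in d["centre"]]) for d in search_frame(p,l)][:4])
print(sense())
E
```

```text
pics
scene [[486.53376594432535, 0.0, 313.4024966729997], [0.0, 486.53376594432535, 240.9239809252073], [0.0, 0.0, 1.0]] [[0.7291, -0.6844, -0.0069, -0.4563], [0.4842, 0.5086, 0.7119, -0.3696], [-0.4837, -0.5224, 0.7022, -0.6742], [0.0, 0.0, 0.0, 1.0]] ['color', 'mtx', 'world_to_cam', 'shot']
tray_bar [(0.58, [251, 392])]
carriage [(0.82, [242, 223])]
carriage_grip [(0.8, [245, 223])]
pin_head []
box_rim [(0.79, [362, 380])]
beaker [(0.73, [357, 215])]
dropper_bottle [(0.97, [325, 190])]
carton [(0.91, [410, 255])]
stage_bed [(0.61, [222, 206]), (0.17, [243, 224])]
side [[472.19451735137596, 0.0, 318.5036658575323], [0.0, 472.19451735137596, 235.98335868320152], [0.0, 0.0, 1.0]] [[0.8047, -0.5933, -0.0203, -0.4838], [0.3491, 0.4453, 0.8245, -0.2795], [-0.4802, -0.6706, 0.5655, -0.8209], [0.0, 0.0, 0.0, 1.0]] ['color', 'mtx', 'world_to_cam', 'shot']
tray_bar [(0.79, [362, 290]), (0.75, [257, 336])]
carriage [(0.62, [273, 214])]
carriage_grip [(0.66, [269, 214])]
pin_head []
box_rim [(0.94, [357, 331])]
beaker [(0.59, [370, 217])]
dropper_bottle [(0.98, [344, 199])]
carton [(0.72, [404, 251])]
stage_bed [(0.71, [257, 200])]
{'time_s': 1.0, 'joints': array([ 7.95058497e+01,  2.20436382e+01,  4.52716902e-01, -2.98004438e-04,
       -6.84101257e+01, -1.48143113e+01]), 'joint_velocities': array([ 0.02566097, -0.03554167,  0.00797622,  0.00440416,  0.079837  ,
       -0.06172722]), 'effort': array([-5.94525172e-04, -3.90476596e+01,  1.87621486e+01,  4.22458068e+00,
        1.54494017e-02, -1.75644391e-05]), 'tcp_pos': array([0.26717398, 0.56500125, 0.22252927]), 'ee_rot': array([[ 9.04018608e-01, -4.27493106e-01, -8.08366899e-06],
       [-4.27493106e-01, -9.04018608e-01, -1.70873360e-05],
       [-3.06886970e-09,  1.89029824e-05, -1.00000000e+00]]), 'wrist_force': array([0.04216524, 0.26170814, 0.64103443]), 'moment': array([-0.03337896,  0.00733878,  0.02433266]), 'gripper_force': 0.0, 'gripper_width': 1.002986511276879}
```

View pics/scene0.png

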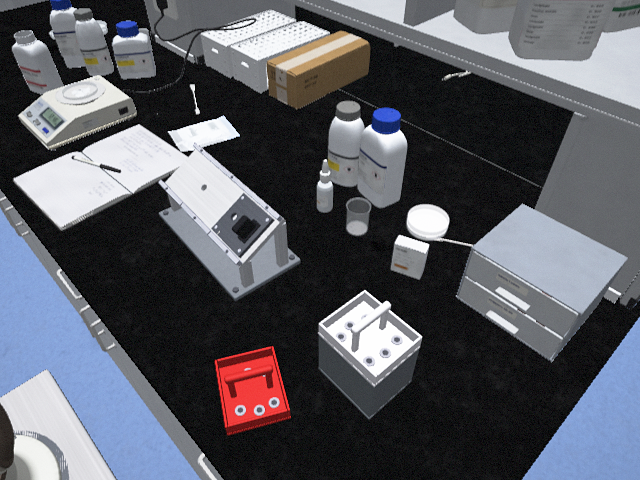

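View pics/side0.png

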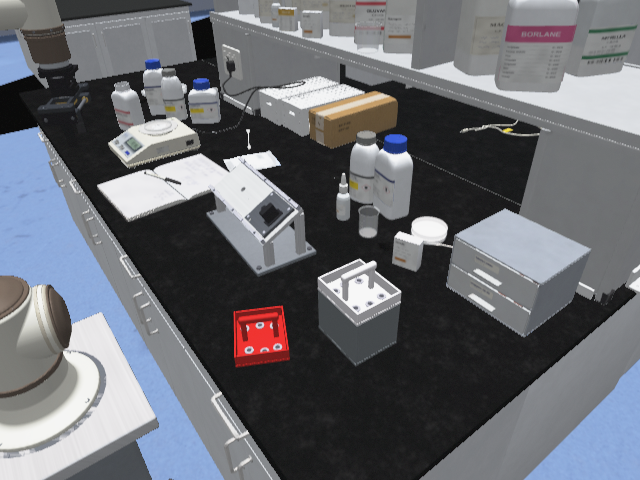

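The scene picture shows two look-alikes: the red tray on the bench at scene (252,390), side (260,335), and the white tray on the grey box at scene (370,335), side (360,290). The description says white, so I take that one. The carriage fin is at (245,228) and the bed's left hole at (204,187).

```bash
cat > h.py <<'E'
import numpy as np, cv2
from station import *
def proj(p,X):
    X=np.atleast_2d(X); c=(p["world_to_cam"]@np.c_[X,np.ones(len(X))].T).T[:,:3]
    u=c*[1,-1,-1]; u=(p["mtx"]@u.T).T; return u[:,:2]/u[:,2:]
def ray(p,px):
    d=np.linalg.solve(p["mtx"],[px[0],px[1],1])*[1,-1,-1]
    M=p["world_to_cam"]; R=M[:3,:3]; o=-R.T@M[:3,3]; return o,R.T@d
def onplane(p,px,z):
    o,d=ray(p,px); return o+d*(z-o[2])/d[2]
def tri(obs):
    A=0;b=0
    for p,px in obs:
        o,d=ray(p,px); d=d/np.linalg.norm(d); P=np.eye(3)-np.outer(d,d); A=A+P; b=b+P@o
    return np.linalg.solve(A,b)
E
python3 - <<'E'
from h import *
p=capture("scene"); s=capture("side")
C=lambda p,x,y,w,h,k: cv2.resize(p["color"][y:y+h,x:x+w,::-1],None,fx=k,fy=k,interpolation=cv2.INTER_CUBIC)
a=np.hstack([C(p,150,140,160,165,2.5),C(p,300,280,130,165,2.5)[:, :325]])
cv2.imwrite("pics/c1.png",a); print(a.shape)
b=np.hstack([C(s,200,150,130,130,3),C(s,305,250,110,130,3)])
cv2.imwrite("pics/c2.png",b)
for px in [(319,322),(365,291),(421,339)]: print(onplane(p,px,.13))
print(onplane(p,(371,415),0))
E
```

```text
(412, 725, 3)
[ 0.48790755 -0.16062587  0.13      ]
[ 0.58288884 -0.16753928  0.13      ]
[ 0.57531444 -0.28527674  0.13      ]
[ 0.48935028 -0.27787247  0.        ]
```

View pics/c1.png

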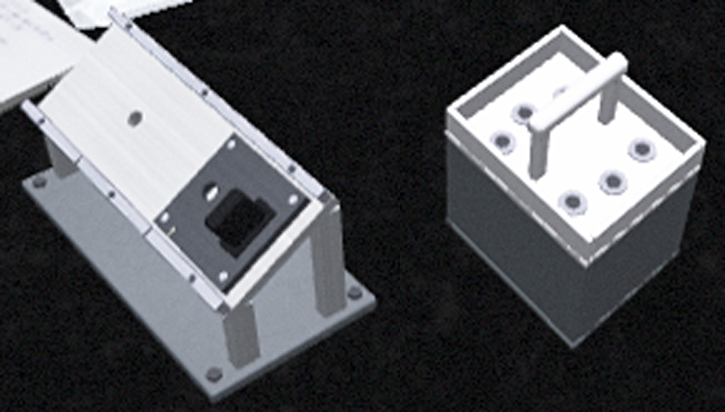

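View pics/c2.png

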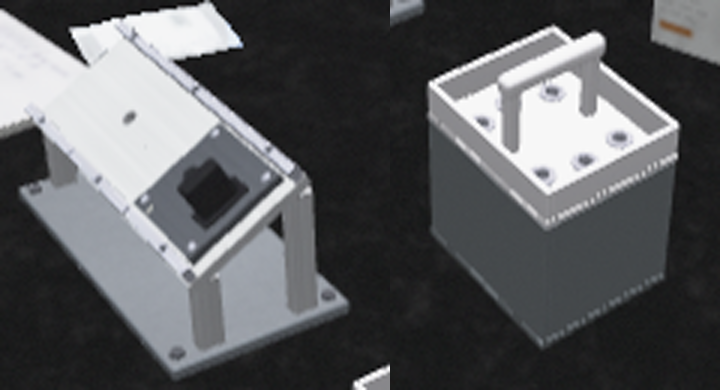

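```bash
cat > fit.py <<'E'
from h import *
from scipy.optimize import least_squares
def Rz(a): c,s=np.cos(a),np.sin(a); return np.array([[c,-s,0],[s,c,0],[0,0,1]])
t=np.radians(30); RT=np.array([[np.cos(t),0,-np.sin(t)],[0,1,0],[np.sin(t),0,np.cos(t)]])
E
python3 - <<'E'
from fit import *
p=capture("scene"); s=capture("side")
B=[(p,(-.05,.06,.13),(318.8,322)),(p,(.05,.06,.13),(364.8,290)),(p,(.05,-.06,.13),(422,337.2)),(p,(-.05,-.06,.13),(375.2,378)),
(p,(-.05,-.06,0),(370,418.8)),(p,(-.05,.06,0),(318.8,370)),
(s,(-.05,.06,.13),(318,278.3)),(s,(.05,.06,.13),(360.3,259.3)),(s,(.05,-.06,.13),(401.3,292.3)),(s,(-.05,-.06,0),(355.7,365.7)),(s,(-.05,.06,0),(319.3,328.3)),(s,(.05,-.06,0),(396.3,342.7))]
f=lambda v:np.concatenate([proj(c,Rz(v[2])@np.array(X)+[v[0],v[1],0])[0]-u for c,X,u in B])
r=least_squares(f,[.53,-.22,0],loss="soft_l1"); print("box",r.x[:2],np.degrees(r.x[2])); print(r.fun.reshape(-1,2).round(1).tolist())
D=[(p,(0,.055,.01),(204,187.2)),(s,(0,.055,.01),(243,188.7)),
(p,(-.06,.155,.024),(160,181.2)),(p,(-.06,-.155,.024),(240,263.2)),(p,(.06,.155,.024),(194.8,144)),(p,(.06,-.155,.024),(284,219.2)),
(s,(-.06,.155,.024),(208.5,186.5)),(s,(-.06,-.155,.024),(264,241.5)),(s,(.06,.155,.024),(239.5,157)),(s,(.06,-.155,.024),(301,211.5))]
g=lambda v:np.concatenate([proj(c,Rz(v[2])@RT@np.array(X)+[v[0],v[1],.1])[0]-u for c,X,u in D])
r=least_squares(g,[.55,.15,0],loss="soft_l1"); print("bed",r.x[:2],np.degrees(r.x[2])); print(r.fun.reshape(-1,2).round(1).tolist())
v=r.x
o,d=ray(p,(234.4,216)); R=Rz(v[2])@RT; T=np.array([v[0],v[1],.1]); ol=R.T@(o-T); dl=R.T@d
print("car hole",ol+dl*(.019-ol[2])/dl[2], "left hole",R@[0,.055,.01]+T,"axis",R[:,2])
for n,z in [("beaker",0),("dropper_bottle",0),("carton",0)]:
    print(n,tri([(c,search_frame(c,n)[0]["centre"]) for c in (p,s)]))
for n in ["red"]: print(n,tri([(p,(252,390)),(s,(261,335))]))
E
```

```text
box [ 0.5315559  -0.22364101] -2.2496181549546126
[[-1.2, 1.9], [-0.3, 0.0], [0.8, 0.4], [0.1, 0.1], [-1.6, 2.1], [-1.1, -0.6], [-0.1, -1.5], [0.3, -1.6], [1.6, -1.3], [0.6, 0.4], [-0.0, -1.1], [1.1, -0.3]]
bed [0.56105256 0.19994668] -2.793822862096284
[[0.4, 1.2], [1.5, 0.5], [-2.6, 3.0], [-0.8, 1.9], [0.0, -1.5], [-0.7, -4.4], [-0.1, 0.1], [-0.3, 0.1], [1.9, -1.1], [1.8, -7.6]]
car hole [-0.0006588  -0.06444066  0.019     ] left hole [0.55873932 0.25512502 0.10866025] axis [-0.4994057   0.02437104  0.8660254 ]
beaker [0.79638186 0.0456398  0.02564316]
dropper_bottle [0.79732909 0.14565749 0.03356252]
carton [ 0.75918459 -0.12835623  0.04862607]
red [ 0.37470303 -0.12246034  0.01527337]
```

```bash
python3 -m pendant '[{"x":0.1,"y":-0.3,"z":0.2,"rz":0.04,"claw":1},{"x":0.2,"y":-0.5,"z":0.23,"rz":0.08,"claw":1},{"x":0.2,"y":-0.7,"z":0.23,"rz":0.128,"claw":1},{"x":0.2,"y":-0.9,"z":0.23,"rz":0.128,"claw":1},{"x":0.2,"y":-1,"z":0.23,"rz":0.128,"claw":1},{"x":0.2,"y":-1,"z":0.23,"rz":0.128,"claw":1},{"x":0.2,"y":-1,"z":0.23,"rz":0.128,"claw":1},{"x":0.2,"y":-1,"z":0.23,"rz":0.128,"claw":1}]' | tail -3
python3 -m pendant '[{"x":0.1,"y":-0.2,"claw":0.8},{"x":0.2,"y":-0.4,"claw":0.8},{"x":0.2,"y":-0.6,"claw":0.8},{"x":0.2,"y":-0.8,"claw":0.8},{"x":0.2,"y":-1,"claw":0.8},{"x":0.2,"y":-1,"claw":0.8},{"x":0.2,"y":-1,"claw":0.8},{"x":0.2,"y":-1,"claw":0.8}]'
python3 -m pendant '[{"x":0.1,"y":-0.2,"claw":0.6},{"x":0.2,"y":-0.4,"claw":0.6},{"x":0.3,"y":-0.6,"claw":0.6},{"x":0.4,"y":-0.8,"claw":0.6},{"x":0.5,"y":-1,"claw":0.6},{"x":0.6,"y":-1.0,"claw":0.6},{"x":0.66,"y":-1.0,"claw":0.6},{"x":0.66,"y":-1.0,"claw":0.6}]'
python3 - <<'E'
from fit import *
w=capture("wrist"); cv2.imwrite("pics/w1.png",w["color"][:,:,::-1])
print(sense()["tcp_pos"],w["world_to_cam"].round(4).tolist(), w["mtx"].round(1).tolist())
for n in ["tray_bar","box_rim"]: print(n,[(d["conf"],d["centre"],d["region"].sum()) for d in regions_of(w,n)])
b=np.array([[.532,-.224,.159]]);print(proj(w,b))
E
```

```text
[0.26718199 0.5649628  0.22252683] [[-0.427, -0.9043, 0.0, 0.6248], [0.8661, -0.409, -0.2874, 0.0342], [0.2599, -0.1227, 0.9578, -0.3916], [0.0, 0.0, 0.0, 1.0]] [[376.4, 0.0, 318.9], [0.0, 376.4, 238.3], [0.0, 0.0, 1.0]]
tray_bar []
box_rim []
[[ 3391.78553941 -2530.82499354]]$[0]: bad value
$[0]: bad value
$[0]: bad value
```

View pics/w1.png

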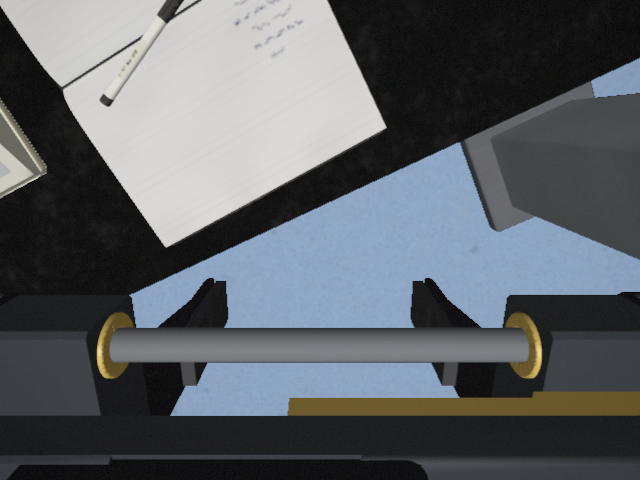

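The wrist picture shows only the notebook; the rows were refused because all seven keys are needed.

```bash
python3 -m pendant '[{"x":0.1,"y":-0.3,"z":0.2,"rx":0,"ry":0,"rz":0.04,"claw":1},{"x":0.2,"y":-0.5,"z":0.23,"rx":0,"ry":0,"rz":0.08,"claw":1},{"x":0.2,"y":-0.7,"z":0.23,"rx":0,"ry":0,"rz":0.128,"claw":1},{"x":0.2,"y":-0.9,"z":0.23,"rx":0,"ry":0,"rz":0.128,"claw":1},{"x":0.2,"y":-1,"z":0.23,"rx":0,"ry":0,"rz":0.128,"claw":1},{"x":0.2,"y":-1,"z":0.23,"rx":0,"ry":0,"rz":0.128,"claw":1},{"x":0.2,"y":-1,"z":0.23,"rx":0,"ry":0,"rz":0.128,"claw":1},{"x":0.2,"y":-1,"z":0.23,"rx":0,"ry":0,"rz":0.128,"claw":1}]'
python3 -m pendant '[{"x":0.1,"y":-0.2,"z":0,"rx":0,"ry":0,"rz":0,"claw":0.8},{"x":0.2,"y":-0.4,"z":0,"rx":0,"ry":0,"rz":0,"claw":0.8},{"x":0.2,"y":-0.6,"z":0,"rx":0,"ry":0,"rz":0,"claw":0.8},{"x":0.2,"y":-0.8,"z":0,"rx":0,"ry":0,"rz":0,"claw":0.8},{"x":0.2,"y":-1,"z":0,"rx":0,"ry":0,"rz":0,"claw":0.8},{"x":0.2,"y":-1,"z":0,"rx":0,"ry":0,"rz":0,"claw":0.8},{"x":0.2,"y":-1,"z":0,"rx":0,"ry":0,"rz":0,"claw":0.8},{"x":0.2,"y":-1,"z":0,"rx":0,"ry":0,"rz":0,"claw":0.8}]'
python3 -m pendant '[{"x":0.1,"y":-0.2,"z":0,"rx":0,"ry":0,"rz":0,"claw":0.6},{"x":0.2,"y":-0.4,"z":0,"rx":0,"ry":0,"rz":0,"claw":0.6},{"x":0.3,"y":-0.6,"z":0,"rx":0,"ry":0,"rz":0,"claw":0.6},{"x":0.4,"y":-0.8,"z":0,"rx":0,"ry":0,"rz":0,"claw":0.6},{"x":0.5,"y":-1,"z":0,"rx":0,"ry":0,"rz":0,"claw":0.6},{"x":0.5,"y":-1.0,"z":0,"rx":0,"ry":0,"rz":0,"claw":0.6},{"x":0.5,"y":-1.0,"z":0,"rx":0,"ry":0,"rz":0,"claw":0.6},{"x":0.5,"y":-1.0,"z":0,"rx":0,"ry":0,"rz":0,"claw":0.6}]'
python3 - <<'E'
from fit import *
w=capture("wrist"); cv2.imwrite("pics/w2.png",w["color"][:,:,::-1])
s=sense(); print(s["tcp_pos"],s["ee_rot"].round(4).tolist(),s["time_s"],w["world_to_cam"].round(4).tolist())
for n in ["tray_bar","box_rim"]: print(n,[(d["conf"],d["centre"],d["region"].sum()) for d in regions_of(w,n)])
print(proj(w,[[.5315,-.2236,.159],[.5615,-.225,.159],[.5015,-.2224,.159]]))
E
```

```text
time_s: 2.65
tcp_pos: [0.3172, 0.3162, 0.2797]
ee_rot: [[0.999, -0.039, -0.0], [-0.039, -0.999, -0.001], [-0.0, 0.001, -1.0]]
wrist_force: [0.3, 0.4, -0.1]
gripper_width: 0.998
gripper_force: 0.0
time_s: 3.65
tcp_pos: [0.3675, 0.0661, 0.2799]
ee_rot: [[0.999, -0.038, -0.0], [-0.038, -0.999, -0.0], [-0.0, 0.0, -1.0]]
wrist_force: [0.3, 0.7, -0.0]
gripper_width: 0.796
gripper_force: 0.0
time_s: 4.65
tcp_pos: [0.4922, -0.1837, 0.2803]
ee_rot: [[0.999, -0.037, 0.0], [-0.037, -0.999, 0.0], [0.0, -0.0, -1.0]]
wrist_force: [0.0, 0.0, -0.0]
gripper_width: 0.6
gripper_force: 0.0
[ 0.49216706 -0.18370446  0.28045258] [[0.9993, -0.0373, 0.0007], [-0.0373, -0.9993, 0.0], [0.0007, -0.0, -1.0]] 4.7 [[-0.0367, -0.9993, -0.0006, -0.1656], [0.9573, -0.035, -0.2871, -0.4264], [0.2869, -0.0111, 0.9579, -0.5899], [0.0, 0.0, 0.0, 1.0]]
tray_bar [(0.98, [363.1, 168.1], np.int64(17710)), (0.9, [275.6, 281.6], np.int64(6128))]
box_rim []
[[369.77422255 179.02900917]
 [371.78494114 137.65434706]
 [368.14114775 217.94548552]]
```

View pics/w2.png

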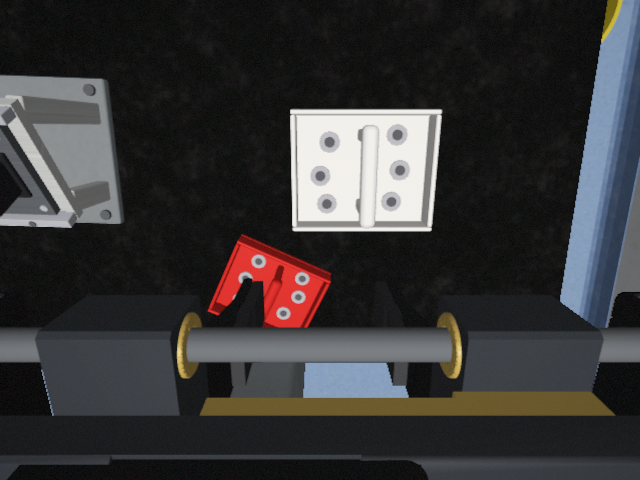

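The white tray is at wrist (366,170) with its bar from (371,126) to (367,226). The red tray is at (270,285). The choice of the white one is confirmed.

```bash
python3 - <<'E'
from fit import *
w=capture("wrist")
B=[((.05,.06,.13),(291,110)),((.05,-.06,.13),(441.5,110.5)),((-.05,-.06,.13),(432,230)),((-.05,.06,.13),(293,230)),((.038,0,.166),(371,126)),((-.038,0,.166),(367,227))]
f=lambda v:np.concatenate([proj(w,Rz(v[2])@np.array(X)+[v[0],v[1],0])[0]-u for X,u in B])
r=least_squares(f,[.53,-.22,0],loss="soft_l1"); print("box",r.x[:2],np.degrees(r.x[2])); print(r.fun.reshape(-1,2).round(1).tolist())
s=sense(); print((r.x[:2]-s["tcp_pos"][:2])/.25)
E
```

```text
box [ 0.53240742 -0.22285581] -1.9896357545099972
[[-1.3, -0.6], [0.7, -1.5], [-0.4, 1.4], [-0.5, 1.7], [0.4, -1.0], [0.7, 2.1]]
[ 0.16105547 -0.15489462]
```

```bash
python3 -m pendant '[{"x":0.16,"y":-0.155,"z":0,"rx":0,"ry":0,"rz":0,"claw":0.6},{"x":0.16,"y":-0.155,"z":-0.1,"rx":0,"ry":0,"rz":0,"claw":0.6},{"x":0.16,"y":-0.155,"z":-0.3,"rx":0,"ry":0,"rz":0,"claw":0.5},{"x":0.16,"y":-0.155,"z":-0.45,"rx":0,"ry":0,"rz":0,"claw":0.5},{"x":0.16,"y":-0.155,"z":-0.54,"rx":0,"ry":0,"rz":0,"claw":0.5},{"x":0.16,"y":-0.155,"z":-0.56,"rx":0,"ry":0,"rz":0,"claw":0.5},{"x":0.16,"y":-0.155,"z":-0.56,"rx":0,"ry":0,"rz":0,"claw":0},{"x":0.16,"y":-0.155,"z":-0.56,"rx":0,"ry":0,"rz":0,"claw":0}]'
python3 -m pendant '[{"x":0,"y":0,"z":0,"rx":0,"ry":0,"rz":0,"claw":0},{"x":0,"y":0,"z":0,"rx":0,"ry":0,"rz":0,"claw":0},{"x":0,"y":0,"z":0,"rx":0,"ry":0,"rz":0,"claw":0},{"x":0,"y":0,"z":0.02,"rx":0,"ry":0,"rz":0,"claw":0},{"x":0,"y":0,"z":0.05,"rx":0,"ry":0,"rz":0,"claw":0},{"x":0,"y":0,"z":0.1,"rx":0,"ry":0,"rz":0,"claw":0},{"x":0,"y":0,"z":0.15,"rx":0,"ry":0,"rz":0,"claw":0},{"x":0,"y":0,"z":0.2,"rx":0,"ry":0,"rz":0,"claw":0}]'
```

```text
time_s: 5.85
tcp_pos: [0.5331, -0.2238, 0.1416]
ee_rot: [[0.999, -0.039, 0.003], [-0.039, -0.999, -0.001], [0.003, 0.0, -1.0]]
wrist_force: [-0.3, -0.8, -0.4]
gripper_width: 0.351
gripper_force: 0.0
time_s: 6.85
tcp_pos: [0.5323, -0.2238, 0.1912]
ee_rot: [[0.999, -0.04, 0.001], [-0.04, -0.999, -0.0], [0.001, 0.0, -1.0]]
wrist_force: [-0.4, -0.1, -0.9]
gripper_width: 0.129
gripper_force: 30.0
```

```bash
python3 -m pendant '[{"x":0.03,"y":0.05,"z":0,"rx":0,"ry":0,"rz":0,"claw":0},{"x":0.1,"y":0.15,"z":0,"rx":0,"ry":0,"rz":0,"claw":0},{"x":0.2,"y":0.28,"z":0,"rx":0,"ry":0,"rz":0,"claw":0},{"x":0.3,"y":0.41,"z":0,"rx":0,"ry":0,"rz":0,"claw":0},{"x":0.38,"y":0.53,"z":0,"rx":0,"ry":0,"rz":0,"claw":0},{"x":0.43,"y":0.58,"z":0,"rx":0,"ry":0,"rz":0,"claw":0},{"x":0.43,"y":0.6,"z":-0.02,"rx":0,"ry":0,"rz":0,"claw":0},{"x":0.43,"y":0.6,"z":-0.08,"rx":0,"ry":0,"rz":0,"claw":0}]'
python3 -m pendant '[{"x":0,"y":0,"z":-0.1,"rx":0,"ry":0,"rz":0,"claw":0},{"x":0,"y":0,"z":-0.2,"rx":0,"ry":0,"rz":0,"claw":0},{"x":0,"y":0,"z":-0.3,"rx":0,"ry":0,"rz":0,"claw":0},{"x":0,"y":0,"z":-0.4,"rx":0,"ry":0,"rz":0,"claw":0},{"x":0,"y":0,"z":-0.46,"rx":0,"ry":0,"rz":0,"claw":0},{"x":0,"y":0,"z":-0.49,"rx":0,"ry":0,"rz":0,"claw":0},{"x":0,"y":0,"z":-0.51,"rx":0,"ry":0,"rz":0,"claw":0},{"x":0,"y":0,"z":-0.52,"rx":0,"ry":0,"rz":0,"claw":0}]'
```

```text
time_s: 7.85
tcp_pos: [0.6395, -0.0739, 0.1699]
ee_rot: [[0.999, -0.04, 0.001], [-0.04, -0.999, 0.0], [0.001, -0.0, -1.0]]
wrist_force: [-0.9, 0.3, -1.5]
gripper_width: 0.136
gripper_force: 30.0
time_s: 8.85
tcp_pos: [0.6401, -0.0738, 0.0404]
ee_rot: [[0.999, -0.04, 0.001], [-0.04, -0.999, 0.0], [0.001, -0.0, -1.0]]
wrist_force: [-0.2, -0.2, -2.7]
gripper_width: 0.135
gripper_force: 30.0
```

```bash
python3 -m pendant '[{"x":0,"y":0,"z":-0.004,"rx":0,"ry":0,"rz":0,"claw":0},{"x":0,"y":0,"z":-0.006,"rx":0,"ry":0,"rz":0,"claw":0},{"x":0,"y":0,"z":-0.006,"rx":0,"ry":0,"rz":0,"claw":0},{"x":0,"y":0,"z":-0.006,"rx":0,"ry":0,"rz":0,"claw":0.4},{"x":0,"y":0,"z":-0.006,"rx":0,"ry":0,"rz":0,"claw":0.4},{"x":0,"y":0,"z":-0.006,"rx":0,"ry":0,"rz":0,"claw":0.4},{"x":0,"y":0,"z":0.1,"rx":0,"ry":0,"rz":0,"claw":0.4},{"x":0,"y":0,"z":0.3,"rx":0,"ry":0,"rz":0,"claw":0.4}]'
```

```text
time_s: 9.85
tcp_pos: [0.6381, -0.0738, 0.1136]
ee_rot: [[0.999, -0.04, -0.006], [-0.04, -0.999, -0.0], [-0.006, 0.001, -1.0]]
wrist_force: [0.0, 0.7, -0.1]
gripper_width: 0.396
gripper_force: 0.0
```

```bash
python3 -m pendant '[{"x":0,"y":0,"z":0.2,"rx":0,"ry":0,"rz":0,"claw":0.4},{"x":0,"y":0,"z":0.45,"rx":0,"ry":0,"rz":0,"claw":0.4},{"x":-0.1,"y":0.1,"z":0.65,"rx":0,"ry":0,"rz":0,"claw":0.4},{"x":-0.3,"y":0.3,"z":0.68,"rx":0,"ry":0,"rz":0,"claw":0.4},{"x":-0.5,"y":0.5,"z":0.68,"rx":0,"ry":0,"rz":0,"claw":0.4},{"x":-0.65,"y":0.7,"z":0.68,"rx":0,"ry":0,"rz":0,"claw":0.4},{"x":-0.7,"y":0.9,"z":0.68,"rx":0,"ry":0,"rz":0,"claw":0.4},{"x":-0.7,"y":1,"z":0.68,"rx":0,"ry":0,"rz":0,"claw":0.4}]'
python3 - <<'E'
from fit import *
w=capture("wrist"); cv2.imwrite("pics/w3.png",w["color"][:,:,::-1])
s=sense(); print(s["tcp_pos"])
np.savez("w3.npz",**w)
print(proj(w,[[.5587,.2551,.1087]]))
for n in ["carriage","stage_bed","carriage_hole"]: print(n,[(d["conf"],d["centre"],d["region"].sum()) for d in regions_of(w,n)])
E
```

```text
time_s: 10.85
tcp_pos: [0.4631, 0.1783, 0.286]
ee_rot: [[0.999, -0.037, 0.001], [-0.037, -0.999, 0.001], [0.001, -0.002, -1.0]]
wrist_force: [0.6, -0.2, 0.3]
gripper_width: 0.403
gripper_force: 0.0
[0.46406504 0.18040555 0.28562309]
[[225.113111   109.29909529]]
carriage [(0.97, [396.4, 111.9], np.int64(12189))]
stage_bed [(0.96, [279.0, 96.2], np.int64(53711))]
carriage_hole [(0.67, [396.9, 112.2], np.int64(12466))]
```

View pics/w3.png

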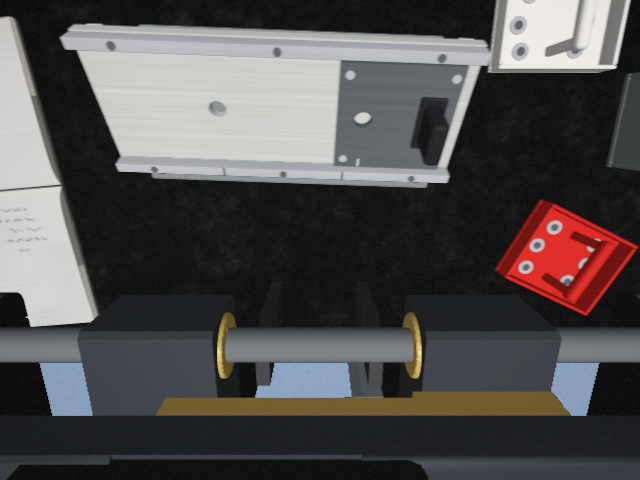

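The tilted bed shows: left hole at (218,108), carriage hole at (362,118), fin at (433,130), white tray standing flat at top right. Now precise centres with the arm at rest.

```bash
cat > m.py <<'E'
from fit import *
w=capture("wrist"); s=sense(); print(s["tcp_pos"],s["time_s"])
g=cv2.cvtColor(w["color"],cv2.COLOR_RGB2GRAY).astype(float)
def blob(c,dark,r=14):
    x0,y0=c[0]-r,c[1]-r; a=g[y0:y0+2*r,x0:x0+2*r]
    bg=np.median(a); m=((a<bg-30) if dark else (a>bg+40)).astype(np.uint8)
    n,l,st,ce=cv2.connectedComponentsWithStats(m)
    i=min(range(1,n),key=lambda i:np.hypot(*(ce[i]-r))); print("blob",st[i]); return ce[i]+[x0,y0]
E
python3 - <<'E'
from m import *
cv2.imwrite("pics/w4.png",cv2.resize(w["color"][10:200,50:510,::-1],None,fx=1.7,fy=1.7,interpolation=cv2.INTER_CUBIC))
a=blob((218,108),True); b=blob((362,118),False); print(a,b)
print(proj(w,[[.5587,.2551,.1087]]))
E
```

```text
[0.46459968 0.17581608 0.28503494] 11.1
blob [  3   9  18  14 186]
blob [  5   9  16  12 141]
[214.89784946 109.25268817] [360.56028369 118.66666667]
[[222.17299943 110.83283817]]
```

View pics/w4.png

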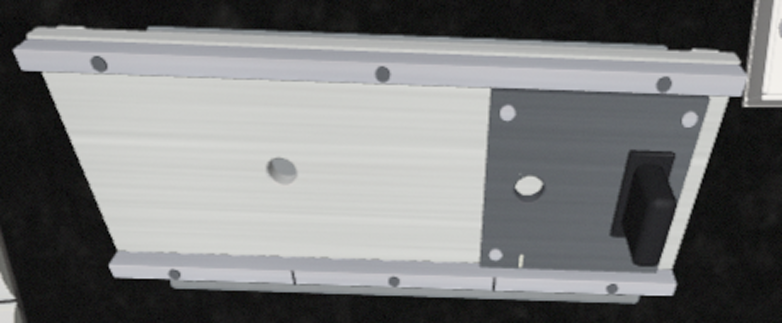

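```bash
python3 - <<'E'
from m import *
p=capture("scene"); q=capture("side")
H=(0,.055,.01); a=(214.9,109.2)
for pl,px in ((p,(204,187.2)),(q,(243,188.7)),(w,a)): print("hole",onplane(pl,px,.1087))
print("tri",tri([(p,(204,187.2)),(q,(243,188.7)),(w,a)]))
E_=[(w,a,lambda v:H),(w,(115.9,172.9),lambda v:(v[3],.155,v[4])),(w,(445.9,183.5),lambda v:(v[3],-.155,v[4])),
(w,(62.9,51.2),lambda v:(v[5],.155,.01)),(w,(485.9,65.9),lambda v:(v[5],-.155,.01)),
(p,(204,187.2),lambda v:H),(q,(243,188.7),lambda v:H)]
f=lambda v:np.concatenate([proj(c,Rz(v[2])@RT@np.array(X(v))+[v[0],v[1],.1])[0]-u for c,u,X in E_])
r=least_squares(f,[.56,.2,0,-.06,.02,.05],loss="soft_l1"); v=r.x; print("bed",v[:2],np.degrees(v[2]),v[3:]); print(r.fun.reshape(-1,2).round(1).tolist())
R=Rz(v[2])@RT; T=np.array([v[0],v[1],.1])
for px in [(360.6,119.7)]:
    o,d=ray(w,px); ol=R.T@(o-T); dl=R.T@d; print("car hole local",ol+dl*(.019-ol[2])/dl[2])
E
```

```text
[0.46475455 0.17546464 0.28501825] 11.15
hole [0.56034611 0.25905163 0.1087    ]
hole [0.55691907 0.25988934 0.1087    ]
hole [0.56048632 0.2604171  0.1087    ]
tri [0.5598573  0.26109431 0.10742726]
bed [0.56087034 0.20496135] -4.121064258262869 [-0.05875809  0.02494972  0.04464471]
[[0.4, 0.8], [-0.1, -0.1], [-0.2, 0.1], [11.1, -0.3], [-7.7, -0.5], [-0.5, -0.1], [1.0, -0.4]]
car hole local [ 0.00062991 -0.06844558  0.019     ]
```

```bash
cat > g.py <<'E'
from fit import *
from scipy.spatial.transform import Rotation as Ro
BED=np.array([.561,.205,.1]); R=Rz(np.radians(-4.0))@RT
RTOOL=R@np.diag([1,-1,-1])
def go(local,cmd=None):  # local: desired grasp point (19 mm behind TCP) in bed axes
    s=sense(); tcp=R@np.array(local)+BED-R[:,2]*.019
    rv=Ro.from_matrix(RTOOL@s["ee_rot"].T).as_rotvec()
    print("tcp goal",tcp.round(4),"shift",((tcp-s["tcp_pos"])/.25).round(3),"turn",(rv/np.pi).round(4))
E
python3 - <<'E'
from g import *
go((0,-.123,.114)); go((0,-.123,.044)); s=sense(); print(s["tcp_pos"],s["ee_rot"].round(4).tolist(),R[:,2],R[:,1])
E
```

```text
tcp goal [0.505  0.0856 0.1823] shift [ 0.161 -0.359 -0.411] turn [-0.0092 -0.1664 -0.0089]
tcp goal [0.54   0.0832 0.1217] shift [ 0.3   -0.368 -0.654] turn [-0.0092 -0.1664 -0.0089]
[0.46488645 0.17524999 0.28502623] [[0.9991, -0.0413, -0.0001], [-0.0413, -0.9991, -0.0002], [-0.0001, 0.0002, -1.0]] [-0.49878203  0.03487824  0.8660254 ] [0.06975647 0.99756405 0.        ]
```

```bash
python3 -m pendant '[{"x":0.03,"y":-0.06,"z":0,"rx":-0.002,"ry":-0.04,"rz":-0.002,"claw":0.5},{"x":0.06,"y":-0.15,"z":-0.05,"rx":-0.005,"ry":-0.09,"rz":-0.005,"claw":0.5},{"x":0.1,"y":-0.25,"z":-0.15,"rx":-0.007,"ry":-0.13,"rz":-0.007,"claw":0.5},{"x":0.14,"y":-0.33,"z":-0.28,"rx":-0.009,"ry":-0.166,"rz":-0.009,"claw":0.5},{"x":0.16,"y":-0.36,"z":-0.38,"rx":-0.009,"ry":-0.166,"rz":-0.009,"claw":0.5},{"x":0.16,"y":-0.36,"z":-0.41,"rx":-0.009,"ry":-0.166,"rz":-0.009,"claw":0.5},{"x":0.16,"y":-0.36,"z":-0.41,"rx":-0.009,"ry":-0.166,"rz":-0.009,"claw":0.5},{"x":0.16,"y":-0.36,"z":-0.41,"rx":-0.009,"ry":-0.166,"rz":-0.009,"claw":0.5}]'
python3 - <<'E'
from g import *
w=capture("wrist"); cv2.imwrite("pics/w5.png",w["color"][:,:,::-1])
go((0,-.123,.044))
L=lambda *a:proj(w,R@np.array(a)+BED)[0].round(1)
print("fin top corners",L(.018,-.116,.057),L(.018,-.13,.057),L(-.018,-.116,.057),L(-.018,-.13,.057))
print("carhole",L(0,-.068,.019),"left",L(0,.055,.01))
E
```

```text
time_s: 12.25
tcp_pos: [0.5058, 0.0859, 0.1839]
ee_rot: [[0.863, -0.07, 0.499], [-0.061, -0.998, -0.034], [0.501, -0.001, -0.866]]
wrist_force: [0.6, 0.3, -1.1]
gripper_width: 0.499
gripper_force: 0.0
tcp goal [0.54   0.0832 0.1217] shift [ 0.136 -0.014 -0.25 ] turn [-0.0004  0.0005 -0.0002]
fin top corners [306.6 242.7] [331.6 242.7] [307.2 301.2] [331.1 301.2]
carhole [237.1 251.5] left [ 62.5 247.3]
```

View pics/w5.png

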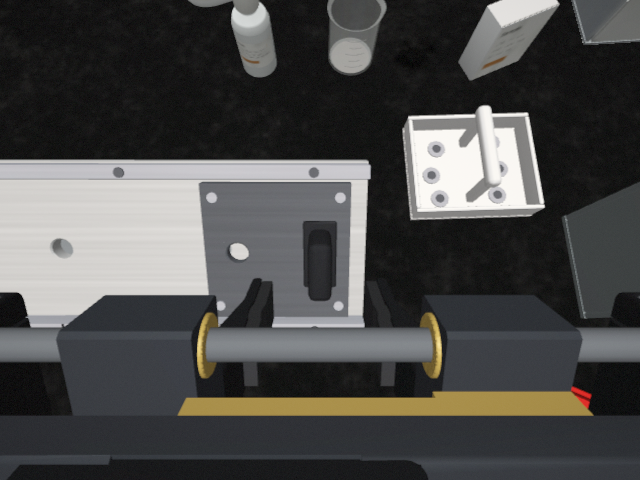

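The prediction matches: fin at (320,270), carriage hole (238,252), left hole (62,247), all within about 1 px. Descend and grip the fin.

```bash
python3 -m pendant '[{"x":0.03,"y":-0.003,"z":-0.055,"rx":0,"ry":0,"rz":0,"claw":0.5},{"x":0.06,"y":-0.006,"z":-0.11,"rx":0,"ry":0,"rz":0,"claw":0.5},{"x":0.1,"y":-0.01,"z":-0.18,"rx":0,"ry":0,"rz":0,"claw":0.5},{"x":0.125,"y":-0.014,"z":-0.23,"rx":0,"ry":0,"rz":0,"claw":0.5},{"x":0.136,"y":-0.014,"z":-0.25,"rx":0,"ry":0,"rz":0,"claw":0.4},{"x":0.136,"y":-0.014,"z":-0.25,"rx":0,"ry":0,"rz":0,"claw":0},{"x":0.136,"y":-0.014,"z":-0.25,"rx":0,"ry":0,"rz":0,"claw":0},{"x":0.136,"y":-0.014,"z":-0.25,"rx":0,"ry":0,"rz":0,"claw":0}]'
python3 - <<'E'
from g import *
w=capture("wrist"); s=sense(); print(s["tcp_pos"],R.T@(s["tcp_pos"]-BED),s["gripper_width"],s["wrist_force"])
E
```

```text
time_s: 13.3
tcp_pos: [0.5401, 0.0916, 0.1391]
ee_rot: [[0.873, -0.087, 0.48], [-0.062, -0.996, -0.067], [0.484, 0.028, -0.875]]
wrist_force: [3.0, -4.7, -2.8]
gripper_width: 0.158
gripper_force: 30.0
[0.54013621 0.0917369  0.13908933] [ 0.00836243 -0.11444259  0.04030842] 0.15762001279988028 [ 2.50611752 -4.5648677  -2.1793149 ]
```

```bash
python3 - <<'E'
from g import *
s=sense(); print(s["joints"].round(2),s["joint_velocities"].round(1),s["time_s"])
w=capture("wrist"); s=sense(); print(s["tcp_pos"],s["joints"].round(2)); go((0,-.123,.044))
L=lambda *a:proj(w,R@np.array(a)+BED)[0].round(1)
print("left",L(0,.055,.01))
cv2.imwrite("pics/w6.png",w["color"][:,:,::-1])
E
```

```text
[ 11.34   8.49 -55.81 101.78  -9.37 -25.56] [-0.  -0.  -0.   0.1  0.3  0.1] 13.35
[0.54015578 0.09178403 0.13908849] [ 11.34   8.49 -55.8  101.78  -9.36 -25.56]
tcp goal [0.54   0.0832 0.1217] shift [-0.001 -0.034 -0.07 ] turn [ 0.0084 -0.0064  0.0054]
left [  4.4 293.3]
```

View pics/w6.png

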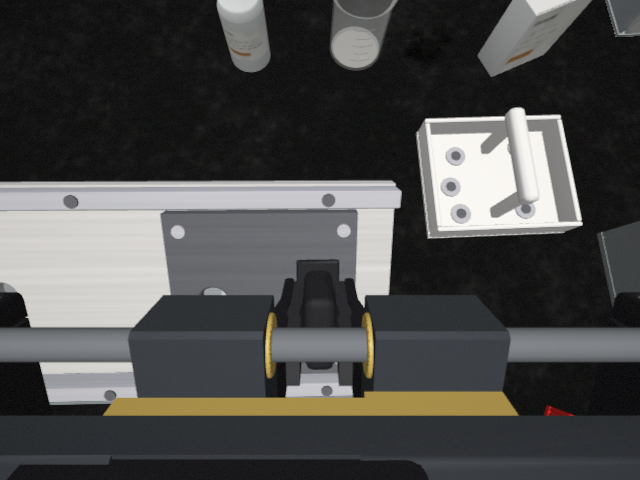

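Joint 5 ran into its -9° limit (the tool lined up with the forearm), so the full 30° tilt isn't reachable here. I'll back off and regrip with less tilt, about 14°; the pads slide round the fin's y axis, so that's harmless.

```bash
cat >> g.py <<'E'
def Rt(tilt,yaw=-4.0):
    return Rz(np.radians(yaw))@Ro.from_euler('y',-tilt,degrees=True).as_matrix()@np.diag([1,-1,-1])
def gox(P,Rg,back=0.019):
    s=sense(); tcp=P+Rg[:,2]*back
    rv=Ro.from_matrix(Rg@s["ee_rot"].T).as_rotvec()
    print("tcp goal",tcp.round(4),"shift",((tcp-s["tcp_pos"])/.25).round(3),"turn",(rv/np.pi).round(4))
W=lambda *a: R@np.array(a)+BED
E
python3 -m pendant '[{"x":0,"y":0,"z":0,"rx":0,"ry":0,"rz":0,"claw":0.5},{"x":0,"y":0,"z":0,"rx":0,"ry":0,"rz":0,"claw":0.5},{"x":0,"y":0,"z":0,"rx":0,"ry":0,"rz":0,"claw":0.5},{"x":-0.05,"y":0,"z":0.08,"rx":0,"ry":0,"rz":0,"claw":0.5},{"x":-0.1,"y":0,"z":0.16,"rx":0,"ry":0,"rz":0,"claw":0.5},{"x":-0.12,"y":0,"z":0.22,"rx":0,"ry":0.03,"rz":0,"claw":0.5},{"x":-0.12,"y":0,"z":0.25,"rx":0,"ry":0.06,"rz":0,"claw":0.5},{"x":-0.12,"y":0,"z":0.25,"rx":0,"ry":0.08,"rz":0,"claw":0.5}]'
python3 - <<'E'
from g import *
w=capture("wrist"); s=sense(); print(s["tcp_pos"],s["joints"].round(2))
cv2.imwrite("pics/w7.png",w["color"][:,:,::-1])
g=cv2.cvtColor(w["color"],cv2.COLOR_RGB2GRAY)
for y in (-.06,-.065,-.07): print(y,proj(w,W(0,y,.019))[0], proj(w,W(0,y-.055,.057))[0])
for n in ["carriage"]:
  for d in regions_of(w,n):
    c=cv2.boundingRect(d["region"].astype(np.uint8)); print(d["conf"],c)
gox(W(0,-.118,.047),Rt(14))
E
```

```text
time_s: 14.4
tcp_pos: [0.5184, 0.0814, 0.2026]
ee_rot: [[0.948, -0.096, 0.303], [-0.072, -0.993, -0.091], [0.31, 0.064, -0.949]]
wrist_force: [1.5, -1.4, 0.8]
gripper_width: 0.503
gripper_force: 0.0
[0.51985891 0.08453719 0.20336035] [ 34.06   5.7  -34.74  21.91 -39.59  35.01]
-0.06 [213.90918145 250.99645392] [294.21478176 280.12736536]
-0.065 [221.24433115 250.8026035 ] [302.38105881 279.86779464]
-0.07 [228.56130536 250.60923341] [310.52450165 279.60894972]
0.94 (169, 186, 153, 122)
tcp goal [0.5339 0.0886 0.1223] shift [ 0.048  0.021 -0.328] turn [0.0212 0.0233 0.0087]
```

```bash
python3 -m pendant '[{"x":0,"y":0.02,"z":0,"rx":0.01,"ry":0.01,"rz":0.005,"claw":0.5},{"x":0,"y":0.02,"z":0,"rx":0.02,"ry":0.023,"rz":0.009,"claw":0.5},{"x":0,"y":0.02,"z":0,"rx":0.02,"ry":0.023,"rz":0.009,"claw":0.5},{"x":0,"y":0.02,"z":0,"rx":0.02,"ry":0.023,"rz":0.009,"claw":0.5},{"x":0,"y":0.02,"z":0,"rx":0.02,"ry":0.023,"rz":0.009,"claw":0.5},{"x":0,"y":0.02,"z":0,"rx":0.02,"ry":0.023,"rz":0.009,"claw":0.5},{"x":0,"y":0.02,"z":0,"rx":0.02,"ry":0.023,"rz":0.009,"claw":0.5},{"x":0,"y":0.02,"z":0,"rx":0.02,"ry":0.023,"rz":0.009,"claw":0.5}]'
cat >> g.py <<'E'
def loc(w,px,z):
    o,d=ray(w,px); ol=R.T@(o-BED); dl=R.T@d; return (ol+dl*(z-ol[2])/dl[2])
def comps(w,c,r,test):
    g=cv2.cvtColor(w["color"],cv2.COLOR_RGB2GRAY).astype(int); x0,y0=max(0,int(c[0]-r)),max(0,int(c[1]-r))
    m=test(g[y0:y0+2*r,x0:x0+2*r]).astype(np.uint8); n,l,st,ce=cv2.connectedComponentsWithStats(m)
    return [(st[i].tolist()[2:],(ce[i]+[x0,y0]).round(1)) for i in range(1,n) if 25<st[i][4]<1500]
E
python3 - <<'E'
from g import *
w=capture("wrist"); s=sense(); print(s["tcp_pos"],s["ee_rot"].round(3).tolist(),s["joints"].round(2))
q=proj(w,W(0,-.065,.019))[0]; print("pred",q)
for st,c in comps(w,q,30,lambda a:a>150): print(st,c,loc(w,c,.019))
ql=proj(w,W(0,.055,.01))[0]; print("pred left",ql)
for st,c in comps(w,ql,18,lambda a:a<np.median(a)-25): print(st,c,loc(w,c,.01))
gox(W(0,-.118,.047),Rt(14))
E
```

```text
time_s: 15.5
tcp_pos: [0.5199, 0.0854, 0.2024]
ee_rot: [[0.969, -0.068, 0.239], [-0.063, -0.998, -0.026], [0.24, 0.01, -0.971]]
wrist_force: [0.9, -0.4, -0.6]
gripper_width: 0.503
gripper_force: 0.0
[0.51987362 0.08538683 0.20241512] [[0.969, -0.068, 0.239], [-0.064, -0.998, -0.026], [0.24, 0.01, -0.971]] [ 31.8    6.92 -29.3   12.43 -43.39  46.11]
pred [235.36978563 241.06100021]
[17, 11, 142] [229.  239.7] [ 0.00111993 -0.06070734  0.019     ]
pred left [ 69.2345746  233.80379306]
[23, 17, 279] [ 68. 234.] [-0.00016794  0.05593519  0.01      ]
tcp goal [0.5339 0.0886 0.1223] shift [ 0.056  0.013 -0.321] turn [ 0.003  -0.0007 -0.0006]
```

```bash
python3 -m pendant '[{"x":0.03,"y":0.01,"z":-0.08,"rx":0.003,"ry":0,"rz":0,"claw":0.5},{"x":0.056,"y":0.02,"z":-0.16,"rx":0.003,"ry":0,"rz":0,"claw":0.5},{"x":0.056,"y":0.02,"z":-0.24,"rx":0.003,"ry":0,"rz":0,"claw":0.5},{"x":0.056,"y":0.02,"z":-0.3,"rx":0.003,"ry":0,"rz":0,"claw":0.5},{"x":0.056,"y":0.02,"z":-0.32,"rx":0.003,"ry":0,"rz":0,"claw":0.4},{"x":0.056,"y":0.02,"z":-0.32,"rx":0.003,"ry":0,"rz":0,"claw":0},{"x":0.056,"y":0.02,"z":-0.32,"rx":0.003,"ry":0,"rz":0,"claw":0},{"x":0.056,"y":0.02,"z":-0.32,"rx":0.003,"ry":0,"rz":0,"claw":0}]'
python3 - <<'E'
from g import *
w=capture("wrist"); s=sense(); print(s["tcp_pos"],s["gripper_width"],s["wrist_force"],s["joints"].round(1)); L=R.T@(s["tcp_pos"]-BED);print(L)
q=proj(w,W(0,-.06,.019))[0]; print(q)
for st,c in comps(w,q,30,lambda a:a>150): print(st,c,loc(w,c,.019))
print("slide vec /.25",R[:,1]*.1155/.25)
E
```

```text
time_s: 16.55
tcp_pos: [0.5344, 0.091, 0.1232]
ee_rot: [[0.968, -0.068, 0.241], [-0.066, -0.998, -0.015], [0.241, -0.002, -0.97]]
wrist_force: [-1.9, 2.4, 1.3]
gripper_width: 0.157
gripper_force: 30.0
[0.53437166 0.09102007 0.12317596] 0.16034153872715012 [-1.08277668  2.71681127  1.50485991] [ 30.8  13.7 -35.   15.5 -30.6  42.6]
[-0.00453103 -0.11555978  0.02937729]
[205.10040355 278.73738492]
[22, 12, 177] [210.  275.8] [ 0.00183918 -0.0626884   0.019     ]
slide vec /.25 [0.03222749 0.46087459 0.        ]
```

```bash
python3 -m pendant '[{"x":0.002,"y":0.03,"z":0,"rx":0,"ry":0,"rz":0,"claw":0},{"x":0.008,"y":0.11,"z":0,"rx":0,"ry":0,"rz":0,"claw":0},{"x":0.014,"y":0.2,"z":0,"rx":0,"ry":0,"rz":0,"claw":0},{"x":0.02,"y":0.29,"z":0,"rx":0,"ry":0,"rz":0,"claw":0},{"x":0.026,"y":0.38,"z":0,"rx":0,"ry":0,"rz":0,"claw":0},{"x":0.031,"y":0.44,"z":0,"rx":0,"ry":0,"rz":0,"claw":0},{"x":0.0325,"y":0.464,"z":0,"rx":0,"ry":0,"rz":0,"claw":0},{"x":0.0325,"y":0.464,"z":0,"rx":0,"ry":0,"rz":0,"claw":0}]'
python3 - <<'E'
from g import *
w=capture("wrist");w=capture("wrist"); s=sense(); print(s["gripper_width"],s["wrist_force"],s["joints"].round(1)); print(R.T@(s["tcp_pos"]-BED))
q=proj(w,W(0,.055,.019))[0]; print(q)
g=cv2.cvtColor(w["color"],cv2.COLOR_RGB2GRAY)
x,y=q.astype(int); print(g[y-16:y+12:2,x-16:x+18:2])
E
```

```text
time_s: 17.6
tcp_pos: [0.5427, 0.2073, 0.1232]
ee_rot: [[0.968, -0.067, 0.241], [-0.066, -0.998, -0.014], [0.241, -0.002, -0.97]]
wrist_force: [0.2, -0.4, 3.5]
gripper_width: 0.16
gripper_force: 30.0
0.15582457564405258 [1.97215552 1.42835829 4.4059223 ] [ 41.5  17.6 -30.   17.9 -33.7  30.5]
[-0.00436417  0.0010272   0.02928896]
[208.31409206 279.04514207]
[[105 106 105 105 105 105 106 107 106 105 106 106 106 107 107 105 108]
 [104 105 106 106 105 106 107 108 106 107 107 107 107 108 107 107 106]
 [106 108 107 106 107 104 105 104 106 106 106 106 108 106 107 107 107]
 [107 107 103  92  91 125 141 149 147 141 116 108 108 106 107 107 106]
 [104  91  59 191 143 138 146 155 162 167 174 160 110 106 106 107 107]
 [ 88  60  46 178 185 145 151 158 167 170 174 178 181 127 105 106 107]
 [ 75  50  47 109 202 196 158 164 169 175 178 179 181 182 118 106 106]
 [ 73  43  50  56 120 209 209 182 174 176 181 183 184 183 171 105 111]
 [ 84  49  55  58  62  96 197 215 216 201 190 190 190 198 210 126 110]
 [ 88  59  58  58  68  72  76 104 197 206 208 208 207 177  81  91 106]
 [ 91  85  59  62  69  73  77  79  81  83  86  87  86  84  79  92 105]
 [103  98  80  64  72  75  78  83  84  85  86  86  87  81  77 103 107]
 [106 102 102  91  73  77  79  82  83  86  88  87  82  81 102 108 108]
 [104 104 104 103 103  89  83  84  85  86  87  87  87 102 105 105 106]]
```

```bash
python3 -m pendant '[{"x":0,"y":0,"z":0,"rx":0,"ry":0,"rz":0,"claw":0.5},{"x":0,"y":0,"z":0,"rx":0,"ry":0,"rz":0,"claw":0.5},{"x":0,"y":0,"z":0,"rx":0,"ry":0,"rz":0,"claw":0.5},{"x":-0.03,"y":0,"z":0.1,"rx":0,"ry":0,"rz":0,"claw":0.5},{"x":-0.08,"y":0.05,"z":0.22,"rx":0,"ry":0,"rz":0,"claw":0.5},{"x":-0.12,"y":0.15,"z":0.26,"rx":0,"ry":0,"rz":0,"claw":0.5},{"x":-0.12,"y":0.2,"z":0.26,"rx":0,"ry":0,"rz":0,"claw":0.5},{"x":-0.12,"y":0.2,"z":0.26,"rx":0,"ry":0,"rz":0,"claw":0.5}]'
python3 - <<'E'
from g import *
w=capture("wrist");w=capture("wrist"); s=sense(); print(s["tcp_pos"],s["joints"].round(1))
for y in (.055,.057):
  for z in (.019,.011,.01,0): print(y,z,proj(w,W(0,y,z))[0].round(1))
o=-w["world_to_cam"][:3,:3].T@w["world_to_cam"][:3,3]; print("cam local",R.T@(o-BED))
g=cv2.cvtColor(w["color"],cv2.COLOR_RGB2GRAY); x,y=proj(w,W(0,.055,.015))[0].astype(int)
np.set_printoptions(linewidth=200); print(x,y); print(g[y-16:y+18,x-20:x+21][:, ::1])
E
```

```text
time_s: 18.7
tcp_pos: [0.5116, 0.2566, 0.1864]
ee_rot: [[0.969, -0.067, 0.238], [-0.065, -0.998, -0.017], [0.238, 0.001, -0.971]]
wrist_force: [-0.4, 0.3, -0.5]
gripper_width: 0.5
gripper_force: 0.0
[0.51160672 0.25551353 0.1861212 ] [ 48.3  13.2 -25.   15.7 -44.5  27.3]
0.055 0.019 [306.6 211.4]
0.055 0.011 [306.9 205.7]
0.055 0.01 [307. 205.]
0.055 0 [307.4 198.2]
0.057 0.019 [303.6 211.4]
0.057 0.011 [304.  205.7]
0.057 0.01 [304. 205.]
0.057 0 [304.5 198.2]
cam local [0.11877822 0.04738526 0.23452739]
306 208
[[104 104 102 ... 103 102 104]
 [105 104 104 ... 103 105 104]
 [103 104 104 ... 108 106 107]
 ...
 [103 103 102 ... 105 105 105]
 [104 103 105 ... 103 105 105]
 [102 104 103 ... 105 103 106]]
```

```bash
cat > blk.py <<'E'
from g import *
w=capture("wrist"); g=cv2.cvtColor(w["color"],cv2.COLOR_RGB2GRAY); x,y=proj(w,W(0,.055,.015))[0].round().astype(int)
print(x-16,y-14)
for r in g[y-14:y+16,x-16:x+17]: print(' '.join('%2d'%(v//10) for v in r))
E
python3 blk.py
```

```text
290 195
10 10 10 10 10 10 10 10 10 10 10 10 10 10 10 10 10 10 10 10 10 10 10 10 10 10 10 10 10 10 10 10 10
10 10 10 10 10 10 10 10 10 10 10 10 10 10 10 10 10 10 10 10 10 10 10 10 10 10 10 10 10 10 10 10 10
10 10 10 10 10 10 10 10 10 10 10 10 10 10 10 10 10 10 10 10 10 10 10 10 10 10 10 10 10 10 10 10 10
10 10 10 10 10 10 10 10 10 10 10 10 10 10 10 10 10 10 10 10 10 10 10 10 10 10 10 10 10 10 10 10 10
10 10 10 10 10 10 10 10 10 10 10 10 10 10 10 10 10 10 10 10 10 10 10 10 10 10 10 10 10 10 10 10 10
10 10 10 10 10 10 10 10 10 10 10 10 10 10 10 10 10 10 10 10 10 10 10 10 10 10 10 10 10 10 10 10 10
10 10 10 10 10 10 10 10 10 10 10 10 10 10 10 10 10 10 10 10 10 10 10 10 10 10 10 10 10 10 10 10 10
10 10 10 10 10 10 10 10 10 10 10 10 10  9 10 10  9 10  9 10 10 10 10 10 10 10 10 10 10 10 10 10 10
10 10 10 10 10 10 10 10 10  9  8  9 11 11 12 13 12 10  9  9 10 10 10 10 10 10 10 10 10 10 10 10 10
10 10 10 10 10 10 10  9  8 10 11 14 15 15 15 15 15 15 15 14 12  9  9 10 10 10 10 10 10 10 10 10 10
10 10 10 10 10 10  9  8 10 13 15 15 14 15 15 15 15 15 15 15 15 13 10  9  9 10 10 10 10 10 10 10 10
10 
[... 1177 characters left out ...]
0 10 10
10 10 10 10 10  9  9  7  7  7  7  8  8  8  8  8  8  8  8  8  8  8  7  8  9 10 10 10 10 10 10 10 10
10 10 10 10 10 10 10  9  8  7  7  7  7  8  8  8  8  8  8  8  8  8  8  9 10 10 10 10 10 10 10 10 10
10 10 10 10 10 10 10 10  9  9  8  8  8  8  8  8  8  8  8  8  8  9  9 10 10 10 10 10 10 10 10 10 10
10 10 10  9 10 10 10 10 10 10 10  9  8  8  8  8  8  8  8  9  9 10 10 10 10 10 10 10 10 10 10 10 10
10 10 10 10 10 10 10 10 10 10 10 10 10 10 10 10 10 10 10 10 10 10 10 10 10 10 10 10 10 10 10 10 10
10 10 10 10 10 10 10 10 10 10 10 10 10 10 10 10 10 10 10 10 10 10 10 10 10 10 10 10 10 10 10 10 10
10 10 10 10 10 10 10 10 10 10 10 10 10 10 10 10 10 10 10 10 10 10 10 10 10 10 10 10 10 10 10 10 10
```

Reading the pixel block: the carriage hole is centred near (305,212), local y ≈ 0.056, and the bed hole shows concentric through it to within about 0.3 mm, so the carriage is lined up. Now for the pin.

```bash
python3 -m pendant '[{"x":0,"y":0,"z":0.15,"rx":0,"ry":0,"rz":0,"claw":0.45},{"x":0,"y":-0.1,"z":0.3,"rx":0,"ry":0.03,"rz":0,"claw":0.45},{"x":0,"y":-0.3,"z":0.38,"rx":0,"ry":0.06,"rz":0,"claw":0.45},{"x":0,"y":-0.5,"z":0.38,"rx":0,"ry":0.09,"rz":0,"claw":0.45},{"x":0,"y":-0.7,"z":0.38,"rx":0,"ry":0.12,"rz":0,"claw":0.45},{"x":0,"y":-0.9,"z":0.38,"rx":0,"ry":0.133,"rz":0.01,"claw":0.45},{"x":0,"y":-1,"z":0.38,"rx":0,"ry":0.133,"rz":0.01,"claw":0.45},{"x":0,"y":-1,"z":0.38,"rx":0,"ry":0.133,"rz":0.01,"claw":0.45}]'
python3 - <<'E'
from g import *
w=capture("wrist"); s=sense(); print(s["joints"].round(1))
gox(np.array([.5325,-.2238,.21]),Rt(-10,-2))
E
```

```text
time_s: 19.85
tcp_pos: [0.5116, 0.0042, 0.2816]
ee_rot: [[0.984, -0.036, -0.177], [-0.039, -0.999, -0.015], [-0.176, 0.022, -0.984]]
wrist_force: [-0.1, -0.4, 0.7]
gripper_width: 0.449
gripper_force: 0.0
[ 17.4  14.3  -2.   -2.2 -83.6  71. ]
tcp goal [ 0.5292 -0.2237  0.1913] shift [ 0.07  -0.916 -0.362] turn [ 0.0068 -0.0009 -0.0003]
```

```bash
python3 -m pendant '[{"x":0,"y":-0.15,"z":0,"rx":0.007,"ry":-0.001,"rz":0,"claw":0.45},{"x":0,"y":-0.35,"z":0,"rx":0.007,"ry":-0.001,"rz":0,"claw":0.45},{"x":0.02,"y":-0.55,"z":0,"rx":0.007,"ry":-0.001,"rz":0,"claw":0.45},{"x":0.04,"y":-0.75,"z":-0.1,"rx":0.007,"ry":-0.001,"rz":0,"claw":0.45},{"x":0.07,"y":-0.88,"z":-0.2,"rx":0.007,"ry":-0.001,"rz":0,"claw":0.45},{"x":0.07,"y":-0.915,"z":-0.3,"rx":0.007,"ry":-0.001,"rz":0,"claw":0.45},{"x":0.07,"y":-0.915,"z":-0.36,"rx":0.007,"ry":-0.001,"rz":0,"claw":0.45},{"x":0.07,"y":-0.915,"z":-0.36,"rx":0.007,"ry":-0.001,"rz":0,"claw":0.45}]'
python3 - <<'E'
from g import *
w=capture("wrist");w=capture("wrist"); s=sense(); print(s["joints"].round(1),s["tcp_pos"])
P=np.array([.5325,-.2238,.096]); print("pred pin top",proj(w,P)[0],"rim",[proj(w,Rz(np.radians(-2))@np.array([a,b,0])+[.5325,-.2238,.102])[0].round(1).tolist() for a in(-.05,.05) for b in(-.06,.06)])
for n in ["pin_head","box_rim"]:
  for d in regions_of(w,n):
    m=d["region"].astype(np.uint8); ys,xs=np.where(m); print(n,d["conf"],d["centre"],cv2.boundingRect(m),m.sum(), cv2.minAreaRect(np.c_[xs,ys].astype(np.float32)))
gox(np.array([.5325,-.2238,.078]),Rt(-10,-2))
E
```

```text
time_s: 20.9
tcp_pos: [0.5291, -0.2214, 0.1914]
ee_rot: [[0.984, -0.03, -0.174], [-0.03, -1.0, 0.006], [-0.174, -0.001, -0.985]]
wrist_force: [-0.4, 0.3, -0.9]
gripper_width: 0.452
gripper_force: 0.0
[ -6.1  23.3  -2.9   0.8 -73.6  94.1] [ 0.53025063 -0.22168025  0.19341073]
pred pin top [321.58140961 214.7849775 ] rim [[401.5, 280.2], [240.5, 279.4], [418.1, 145.5], [226.5, 144.4]]
pin_head 0.77 [316.5, 203.6] (305, 184, 29, 43) 1117 ((319.0, 205.0), (42.0, 28.0), 90.0)
box_rim 0.56 [122.1, 60.6] (20, 0, 194, 122) 20645 ((116.5, 60.5), (121.0, 193.0), 90.0)
box_rim 0.55 [320.9, 182.4] (225, 118, 189, 162) 26421 ((319.0, 198.5), (161.0, 188.0), 90.0)
tcp goal [ 0.5292 -0.2237  0.0593] shift [-0.004 -0.007 -0.538] turn [-0.      0.0014 -0.0015]
```

```bash
python3 -m pendant '[{"x":-0.004,"y":-0.005,"z":-0.1,"rx":0,"ry":0.001,"rz":-0.001,"claw":0.45},{"x":-0.004,"y":-0.005,"z":-0.25,"rx":0,"ry":0.001,"rz":-0.001,"claw":0.45},{"x":-0.004,"y":-0.005,"z":-0.38,"rx":0,"ry":0.001,"rz":-0.001,"claw":0.45},{"x":-0.004,"y":-0.005,"z":-0.47,"rx":0,"ry":0.001,"rz":-0.001,"claw":0.45},{"x":-0.004,"y":-0.005,"z":-0.52,"rx":0,"ry":0.001,"rz":-0.001,"claw":0.45},{"x":-0.004,"y":-0.005,"z":-0.535,"rx":0,"ry":0.001,"rz":-0.001,"claw":0.45},{"x":-0.004,"y":-0.005,"z":-0.535,"rx":0,"ry":0.001,"rz":-0.001,"claw":0},{"x":-0.004,"y":-0.005,"z":-0.535,"rx":0,"ry":0.001,"rz":-0.001,"claw":0}]'
python3 -m pendant '[{"x":0,"y":0,"z":0,"rx":0,"ry":0,"rz":0,"claw":0},{"x":0,"y":0,"z":0,"rx":0,"ry":0,"rz":0,"claw":0},{"x":0,"y":0,"z":0,"rx":0,"ry":0,"rz":0,"claw":0},{"x":0,"y":0,"z":0.03,"rx":0,"ry":0,"rz":0,"claw":0},{"x":0,"y":0,"z":0.1,"rx":0,"ry":0,"rz":0,"claw":0},{"x":0,"y":0,"z":0.2,"rx":0,"ry":0,"rz":0,"claw":0},{"x":0,"y":0,"z":0.35,"rx":0,"ry":0,"rz":0,"claw":0},{"x":0,"y":0,"z":0.5,"rx":0,"ry":0,"rz":0,"claw":0}]'
```

```text
time_s: 22.1
tcp_pos: [0.5292, -0.2238, 0.0596]
ee_rot: [[0.984, -0.034, -0.173], [-0.034, -0.999, 0.006], [-0.173, -0.0, -0.985]]
wrist_force: [-0.1, -1.1, -0.3]
gripper_width: 0.302
gripper_force: 0.0
time_s: 23.1
tcp_pos: [0.5277, -0.2243, 0.1857]
ee_rot: [[0.984, -0.035, -0.176], [-0.034, -0.999, 0.006], [-0.176, 0.0, -0.984]]
wrist_force: [0.7, -0.2, -1.7]
gripper_width: 0.228
gripper_force: 30.0
```

```bash
python3 -m pendant '[{"x":0,"y":0.02,"z":0.1,"rx":0,"ry":0,"rz":0,"claw":0},{"x":0,"y":0.08,"z":0.22,"rx":0,"ry":0,"rz":0,"claw":0},{"x":0,"y":0.2,"z":0.32,"rx":0,"ry":-0.03,"rz":0,"claw":0},{"x":0,"y":0.38,"z":0.38,"rx":0,"ry":-0.06,"rz":0,"claw":0},{"x":0,"y":0.57,"z":0.38,"rx":0,"ry":-0.09,"rz":0,"claw":0},{"x":-0.04,"y":0.76,"z":0.38,"rx":0,"ry":-0.12,"rz":0,"claw":0},{"x":-0.06,"y":0.92,"z":0.38,"rx":0,"ry":-0.15,"rz":0,"claw":0},{"x":-0.06,"y":1,"z":0.38,"rx":0,"ry":-0.167,"rz":0,"claw":0}]'
python3 - <<'E'
from g import *
w=capture("wrist"); s=sense(); print(s["joints"].round(1))
gox(W(0,.056,.110),Rt(20))
E
```

```text
time_s: 24.1
tcp_pos: [0.5116, 0.0268, 0.2796]
ee_rot: [[0.939, -0.028, 0.344], [-0.032, -0.999, 0.007], [0.343, -0.017, -0.939]]
wrist_force: [0.6, -0.1, -0.3]
gripper_width: 0.226
gripper_force: 30.0
[ 26.2  -1.7 -28.1  11.7 -45.9  55.2]
tcp goal [0.5165 0.2642 0.1774] shift [ 0.022  0.947 -0.406] turn [-0.0054  0.0008 -0.0136]
```

```bash
python3 -m pendant '[{"x":0,"y":0.08,"z":0,"rx":-0.003,"ry":0,"rz":-0.007,"claw":0},{"x":0,"y":0.22,"z":0,"rx":-0.005,"ry":0.001,"rz":-0.0135,"claw":0},{"x":0,"y":0.4,"z":0,"rx":-0.005,"ry":0.001,"rz":-0.0135,"claw":0},{"x":0,"y":0.6,"z":0,"rx":-0.005,"ry":0.001,"rz":-0.0135,"claw":0},{"x":0,"y":0.78,"z":-0.08,"rx":-0.005,"ry":0.001,"rz":-0.0135,"claw":0},{"x":0.01,"y":0.9,"z":-0.2,"rx":-0.005,"ry":0.001,"rz":-0.0135,"claw":0},{"x":0.02,"y":0.94,"z":-0.3,"rx":-0.005,"ry":0.001,"rz":-0.0135,"claw":0},{"x":0.022,"y":0.947,"z":-0.38,"rx":-0.005,"ry":0.001,"rz":-0.0135,"claw":0}]'
python3 - <<'E'
from g import *
w=capture("wrist");w=capture("wrist"); s=sense(); print(s["joints"].round(1),s["tcp_pos"],s["time_s"])
gox(W(0,.056,.110),Rt(20))
cv2.imwrite("pics/w9.png",w["color"][:,:,::-1])
ax=R[:,2]; gp=s["tcp_pos"]-s["ee_rot"][:,2]*.019
pinax=-(Ro.from_rotvec(s["ee_rot"][:,1]*np.radians(0)).as_matrix()@s["ee_rot"])[:,2]
for sg in (1,-1):
    a=Ro.from_rotvec(sg*s["ee_rot"][:,1]*np.radians(10)).as_matrix()@pinax; print(sg,a,ax)
a=min((Ro.from_rotvec(sg*s["ee_rot"][:,1]*np.radians(10)).as_matrix()@pinax for sg in(1,-1)),key=lambda v:-v@ax)
nose=gp-a*.0713; sh=gp-a*.0263; print("nose local",R.T@(nose-BED),"px nose",proj(w,nose)[0],"shoulder",proj(w,sh)[0],"hole px",proj(w,W(0,.056,.019))[0])
for n in ["pin_head"]:
  for d in regions_of(w,n): m=d["region"].astype(np.uint8); print(n,d["conf"],d["centre"],cv2.boundingRect(m),m.sum())
for nm in("scene","side"):
  p=capture(nm); print(nm,"px nose",proj(p,nose)[0],"shoulder",proj(p,sh)[0],"hole",proj(p,W(0,.056,.019))[0])
  for d in regions_of(p,"pin_head"): m=d["region"].astype(np.uint8); print(d["conf"],d["centre"],cv2.boundingRect(m),m.sum())
E
```

```text
time_s: 25.15
tcp_pos: [0.5192, 0.2627, 0.183]
ee_rot: [[0.938, -0.072, 0.338], [-0.068, -0.997, -0.025], [0.339, 0.001, -0.941]]
wrist_force: [-0.4, -0.8, -0.7]
gripper_width: 0.227
gripper_force: 30.0
[ 49.7  12.4 -31.8  26.9 -37.2  15.8] [0.51822253 0.2608992  0.18146287] 25.25
tcp goal [0.5165 0.2642 0.1774] shift [-0.007  0.013 -0.016] turn [ 0.0011 -0.0021  0.0012]
1 [-0.49280088  0.03967922  0.86923694] [-0.49878203  0.03487824  0.8660254 ]
-1 [-0.16653759  0.01610158  0.98590363] [-0.49878203  0.03487824  0.8660254 ]
nose local [0.00335669 0.05250091 0.04122702] px nose [318.80990832 242.53176839] shoulder [318.75313267 285.33801662] hole px [313.24528026 231.13883166]
pin_head 0.64 [530.2, 5.9] (509, 0, 46, 15) 510
pin_head 0.61 [314.4, 294.3] (293, 239, 53, 127) 3413
scene px nose [196.20548124 178.88987431] shoulder [182.42107694 167.10621512] hole [200.68378748 184.70321709]
0.6 [188.4, 171.6] (185, 167, 13, 12) 77
side px nose [238.47642881 179.97053194] shoulder [228.17083028 168.01944664] hole [241.82953879 185.93767826]
0.39 [230.9, 175.4] (227, 167, 12, 12) 79
```

```bash
python3 - <<'E'
from g import *
w=capture("wrist"); s=sense(); print(s["tcp_pos"])
d=[d for d in regions_of(w,"pin_head") if abs(d["centre"][0]-314)<15][0]; m=d["region"]
for r in range(236,300,4):
    c=np.where(m[r])[0]; print(r,c.min() if len(c) else None,c.max() if len(c) else None, end="; ")
g=cv2.cvtColor(w["color"],cv2.COLOR_RGB2GRAY); print()
for r in range(216,272,3): print(r,' '.join('%2d'%(v//10) for v in g[r,294:340:1]))
ps=(-.2,)
gp=s["tcp_pos"]-s["ee_rot"][:,2]*.019; a=Ro.from_rotvec(s["ee_rot"][:,1]*np.radians(10)).as_matrix()@(-s["ee_rot"][:,2])
for L in (.0713,.0663,.055,.04): print(L,proj(w,gp-a*L)[0])
print("hole",proj(w,W(0,.056,.019))[0])
E
```

```text
[0.51950559 0.2631896  0.18511732]
236 None None; 240 315 322; 244 311 326; 248 309 328; 252 308 328; 256 308 329; 260 308 329; 264 308 329; 268 307 329; 272 300 337; 276 297 340; 280 297 340; 284 297 340; 288 297 340; 292 296 340; 296 296 341; 
216 10 10 10 10 10 10 10 10 10 10 10 10 10 10 10 10 10 10 10 10 10 10 10 10 10 10 10 10 10 10 10 10 10 10 10 10 10 10 10 10 10 10 10 10 10 10
219 10 10 10 10 10 10 10 10 10 10 10 10 10 10 10 10 10 10 10 10 10 10 10 10 10 10 10 10 10 10 10 10 10 10 10 10 10 10 10 10 10 10 10 10 10 10
222 10 10 10 10 10 10 10 10 10 10 10 10 10 10 10 10 10 10 10 10 10 10 10 10 10 10 10 10 10 10 10 10 10 10 10 10 10 10 10 10 10 10 10 10 10 10
225 10 10 10 10 10 10 10 10 10 10 10 10 10 10 10 10 10 10 10 10  9 10  9  8  9  9  9  9 10 10 10 10 10 10 10 10 10 10 10 10 10 10 10 10 10 10
228 10 10 10 10 10  9 10 10 10 10 10 10 10 10 10  8  7 10 13 15 14 15 15 15 15 14 14 14 14 14 13 10  8  9 10 10 10 10 10 10 10 10 10 10 10 10
231 10 10 10 10 10 10 10 10 10 10 10 10 10  8 10 12 13 14 15 15 15 14 15 15 15 15 14 14 14 15 15 15 15 13 10  9 10 10 10 10 10 10 10 10 10 10
23
[... 1313 characters left out ...]
10 10  9 11 12 13 14 14 15 15 15 15 15 16 16 15 15 15 14 14 14 13 12 12 10 10 10 10 10 10 10 10 10 10 10
264 10 10 10 10 10 10 10 10 10 10 10 10 10 10 11 13 13 14 15 15 15 15 15 15 16 16 15 15 15 14 14 13 13 12 11 10 10 10 10 10 10 10 10 10 10 10
267 10 10 10 10 10 10 10 10 10 10 10 10 10 10 11 13 14 14 15 15 15 15 15 15 15 16 16 15 14 14 14 13 13 12 12 10 10 10 10 10 10 10 10 10 10 10
270 10 10 10 10 10 10 10 10  9 10  9  8  8  8  9 10 11 11 12 12 12 12 12 12 12 12 12 12 12 11 11 11 10 10  9  9  7  7  7  8  8  9 10 10 10 10
0.0713 [318.5026221  243.33056246]
0.0663 [318.48926329 247.28817248]
0.055 [318.45697014 256.85517299]
0.04 [318.40895722 271.07922543]
hole [317.53118548 234.56847809]
```

```bash
cat > st.py <<'E'
from g import *
def st(zl=None,yl=.0556,xl=0):
    s=sense(); gp=s["tcp_pos"]-s["ee_rot"][:,2]*.019; a=Ro.from_rotvec(s["ee_rot"][:,1]*np.radians(10)).as_matrix()@(-s["ee_rot"][:,2])
    print(s["time_s"],"nose",(R.T@(gp-a*.0713-BED)).round(4),"axis err deg",np.degrees(R.T@a)[:2].round(2),"F local",(R.T@s["wrist_force"]).round(1),s["gripper_width"].round(3),s["joints"].round(1),s["tcp_pos"].round(4))
    if zl: gox(W(xl,yl,zl),Rt(20))
E
python3 -c "
from st import *
st(.0953)"
```

```text
Traceback (most recent call last):
  File "st.py", line 4, in st
    print(s["time_s"],"nose",(R.T@(gp-a*.0713-BED)).round(4),"axis err deg",np.degrees(R.T@a)[:2].round(2),"F local",(R.T@s["wrist_force"]).round(1),s["gripper_width"].round(3),s["joints"].round(1),s["tcp_pos"].round(4))
                                                                                                                                                     ^^^^^^^^^^^^^^^^^^^^^^^^
AttributeError: 'float' object has no attribute 'round'
```

```bash
sed -i 's/s\["gripper_width"\].round(3)/round(s["gripper_width"],3)/' st.py
python3 -c "
from st import *
st(.0953)
for i in range(3): capture('wrist'); st()"
```

```text
25.6 nose [0.0062 0.0552 0.0437] axis err deg [ 0.1 -0.1] F local [-1.   0.1 -0.3] 0.231 [ 49.7  12.2 -31.6  26.9 -37.1  15.8] [0.5194 0.2632 0.1849]
tcp goal [0.5238 0.2633 0.1647] shift [ 0.018  0.001 -0.081] turn [-0.0012 -0.0005  0.0008]
25.65 nose [0.0059 0.0552 0.0436] axis err deg [ 0.11 -0.1 ] F local [-0.2  0.4 -1.1] 0.227 [ 49.7  12.2 -31.6  26.9 -37.1  15.8] [0.5192 0.2632 0.1847]
25.7 nose [0.0057 0.0551 0.0434] axis err deg [ 0.13 -0.08] F local [-0.4  0.2  0.2] 0.226 [ 49.7  12.3 -31.6  26.9 -37.1  15.8] [0.5192 0.2631 0.1844]
25.75 nose [0.0055 0.0551 0.0433] axis err deg [ 0.14 -0.07] F local [-0.2  1.2 -0.9] 0.226 [ 49.7  12.3 -31.6  26.9 -37.1  15.8] [0.5191 0.2631 0.1842]
```

```bash
python3 -m pendant '[{"x":0,"y":0,"z":-0.02,"rx":-0.001,"ry":0,"rz":0.001,"claw":0},{"x":0.01,"y":0,"z":-0.04,"rx":-0.001,"ry":0,"rz":0.001,"claw":0},{"x":0.018,"y":0,"z":-0.06,"rx":-0.001,"ry":0,"rz":0.001,"claw":0},{"x":0.024,"y":0,"z":-0.078,"rx":-0.001,"ry":0,"rz":0.001,"claw":0},{"x":0.024,"y":0,"z":-0.078,"rx":-0.001,"ry":0,"rz":0.001,"claw":0},{"x":0.024,"y":0,"z":-0.078,"rx":-0.001,"ry":0,"rz":0.001,"claw":0},{"x":0.024,"y":0,"z":-0.078,"rx":-0.001,"ry":0,"rz":0.001,"claw":0},{"x":0.024,"y":0,"z":-0.078,"rx":-0.001,"ry":0,"rz":0.001,"claw":0}]'
python3 -c "
from st import *
st(.0953)
w=capture('wrist'); st(.0953)
d=[d for d in regions_of(w,'pin_head') if abs(d['centre'][0]-314)<15][0]; m=d['region']
for r in range(232,264,4):
    c=np.where(m[r])[0]; print(r,c.min() if len(c) else None,c.max() if len(c) else None, end='; ')
g=cv2.cvtColor(w['color'],cv2.COLOR_RGB2GRAY); print('hole',proj(w,W(0,.0556,.019))[0])
for r in range(212,252,2): print(r,' '.join('%2d'%(v//10) for v in g[r,296:340]))
"
```

```text
time_s: 26.75
tcp_pos: [0.525, 0.2632, 0.1643]
ee_rot: [[0.938, -0.069, 0.339], [-0.064, -0.998, -0.024], [0.34, 0.001, -0.941]]
wrist_force: [0.4, 0.3, -1.7]
gripper_width: 0.226
gripper_force: 30.0
26.75 nose [0.0007 0.0555 0.0231] axis err deg [0.15 0.01] F local [-0.5  0.3 -1.7] 0.226 [ 48.9  14.  -33.   28.9 -34.1  14.3] [0.525  0.2632 0.1643]
tcp goal [0.5238 0.2633 0.1647] shift [-0.005  0.001  0.001] turn [ 0.0002 -0.0008 -0.0003]
26.8 nose [0.0007 0.0555 0.0231] axis err deg [0.15 0.01] F local [-1.1 -0.2 -1.4] 0.225 [ 48.9  14.  -33.   28.9 -34.1  14.3] [0.525  0.2631 0.1643]
tcp goal [0.5238 0.2633 0.1647] shift [-0.005  0.001  0.002] turn [ 0.0002 -0.0009 -0.0003]
232 None None; 236 None None; 240 315 322; 244 310 326; 248 309 328; 252 308 328; 256 308 329; 260 308 329; hole [318.39119436 240.97605723]
212 10 10 10 10 10 10 10 10 10 10 10 10 10 10 10 10 10 10 10 10 10 10 10 10 10 10 10 10 10 10 10 10 10 10 10 10 10 10 10 10 10 10 10 10
214 10 10 10 10 10 10 10 10 10 10 10 10 10 10 10 10 10 10 10 10 10 10 10 10 10 10 10 10 10 10 10 10 10 10 10 10 10 10 10 10 10 10 10 10
21
[... 1745 characters left out ...]
10 10 10 10 10 10 11
242 10 10 10 10 10 10 10 10 10  9  7  5 11 18 19 17 15 15 15 15 15 15 15 15 15 15 15 14 14 15 17 17 13  6  8  9 10 10 10 10 10 10 10 10
244 10 10 10 10 10 10 10 10 10  9  8  6  6  6 12 13 14 14 15 15 15 15 15 16 15 15 15 14 14 13 13 11  8  7  8  9 10 10 10 10 10 10 10 10
246 10 10 10 10 10 10 10 10 10 10  9  8  7  9 12 13 14 15 15 15 15 15 15 16 15 15 15 14 14 13 13 12 10 10 10 10 10 10 10 10 10 10 10 10
248 10 10 10 10 10 10 10 10 10 10 10 10  9 11 12 13 14 15 15 15 15 15 16 16 15 15 15 15 14 13 13 12 11 10 10 10 10 10 10 10 10 10 10 10
250 10 10 10 10 10 10 10 10 10 10 10 10 10 11 13 14 14 15 15 15 15 15 16 16 15 15 15 15 14 13 13 12 11 10 10 10 10 10 10 10 10 10 10 10
```

```bash
python3 -m pendant '[{"x":0.006,"y":0,"z":-0.015,"rx":0,"ry":0,"rz":0,"claw":0},{"x":0.013,"y":-0.001,"z":-0.027,"rx":0,"ry":0,"rz":0,"claw":0},{"x":0.02,"y":-0.002,"z":-0.04,"rx":0,"ry":0,"rz":0,"claw":0},{"x":0.027,"y":-0.002,"z":-0.052,"rx":0,"ry":0,"rz":0,"claw":0},{"x":0.034,"y":-0.003,"z":-0.064,"rx":0,"ry":0,"rz":0,"claw":0},{"x":0.041,"y":-0.003,"z":-0.076,"rx":0,"ry":0,"rz":0,"claw":0},{"x":0.048,"y":-0.004,"z":-0.087,"rx":0,"ry":0,"rz":0,"claw":0},{"x":0.048,"y":-0.004,"z":-0.087,"rx":0,"ry":0,"rz":0,"claw":0}]'
python3 -c "
from st import *
st(.0453); print(R[:,2]/.25)"
```

```text
time_s: 27.85
tcp_pos: [0.5369, 0.262, 0.142]
ee_rot: [[0.939, -0.069, 0.338], [-0.064, -0.998, -0.025], [0.339, 0.001, -0.941]]
wrist_force: [-0.2, 1.1, -2.1]
gripper_width: 0.227
gripper_force: 30.0
27.85 nose [-0.0002  0.0552 -0.0023] axis err deg [0.19 0.04] F local [-1.3  1.1 -1.7] 0.227 [ 47.4  16.4 -34.1  31.3 -30.7  12.8] [0.5369 0.262  0.142 ]
tcp goal [0.5488 0.2616 0.1214] shift [ 0.047 -0.002 -0.082] turn [ 0.0004 -0.0011 -0.0003]
[-1.9951281   0.13951295  3.46410162]
```

```bash
python3 -m pendant '[{"x":0.008,"y":0,"z":-0.014,"rx":0,"ry":0,"rz":0,"claw":0},{"x":0.016,"y":0,"z":-0.028,"rx":0,"ry":0,"rz":0,"claw":0},{"x":0.024,"y":-0.001,"z":-0.042,"rx":0,"ry":0,"rz":0,"claw":0},{"x":0.032,"y":-0.001,"z":-0.056,"rx":0,"ry":0,"rz":0,"claw":0},{"x":0.038,"y":-0.002,"z":-0.066,"rx":0,"ry":0,"rz":0,"claw":0},{"x":0.042,"y":-0.002,"z":-0.073,"rx":0,"ry":0,"rz":0,"claw":0},{"x":0.045,"y":-0.002,"z":-0.078,"rx":0,"ry":0,"rz":0,"claw":0},{"x":0.047,"y":-0.002,"z":-0.082,"rx":0,"ry":0,"rz":0,"claw":0}]'
python3 -c "
from st import *
st(.0453);capture('wrist');st()"
```

```text
time_s: 28.85
tcp_pos: [0.5487, 0.2616, 0.1218]
ee_rot: [[0.938, -0.069, 0.338], [-0.064, -0.998, -0.024], [0.339, 0.001, -0.941]]
wrist_force: [-7.2, 0.8, 4.3]
gripper_width: 0.228
gripper_force: 30.0
28.85 nose [ 0.      0.0555 -0.0256] axis err deg [0.16 0.03] F local [-4.1  0.3  7.4] 0.228 [ 45.9  18.6 -34.9  34.1 -27.6  10.9] [0.5487 0.2616 0.1218]
tcp goal [0.5488 0.2616 0.1214] shift [ 0.     0.    -0.002] turn [ 0.0003 -0.0009 -0.0003]
28.9 nose [ 0.      0.0555 -0.0255] axis err deg [0.16 0.03] F local [-2.6  1.5  0.4] 0.227 [ 45.9  18.6 -34.9  34.1 -27.6  10.9] [0.5486 0.2616 0.1219]
```

```bash
python3 -m pendant '[{"x":0.002,"y":0,"z":-0.003,"rx":0,"ry":0,"rz":0,"claw":0},{"x":0.004,"y":0,"z":-0.007,"rx":0,"ry":0,"rz":0,"claw":0},{"x":0.004,"y":0,"z":-0.007,"rx":0,"ry":0,"rz":0,"claw":0},{"x":0.004,"y":0,"z":-0.007,"rx":0,"ry":0,"rz":0,"claw":0},{"x":0.004,"y":0,"z":-0.007,"rx":0,"ry":0,"rz":0,"claw":0},{"x":0.004,"y":0,"z":-0.007,"rx":0,"ry":0,"rz":0,"claw":0},{"x":0.004,"y":0,"z":-0.007,"rx":0,"ry":0,"rz":0,"claw":0},{"x":0.004,"y":0,"z":-0.007,"rx":0,"ry":0,"rz":0,"claw":0}]'
python3 -c "
from st import *
st(.0453)"
```

```text
time_s: 29.9
tcp_pos: [0.5488, 0.2615, 0.1218]
ee_rot: [[0.938, -0.069, 0.34], [-0.064, -0.998, -0.024], [0.34, 0.001, -0.94]]
wrist_force: [-15.4, 0.7, 11.4]
gripper_width: 0.228
gripper_force: 30.0
29.9 nose [ 0.0002  0.0555 -0.0257] axis err deg [0.1  0.01] F local [-7.7 -0.3 17.6] 0.228 [ 45.9  18.6 -35.   34.3 -27.5  10.7] [0.5488 0.2615 0.1218]
tcp goal [0.5488 0.2616 0.1214] shift [-0.     0.    -0.002] turn [ 0.0003 -0.0006 -0.0004]
```

```bash
python3 -m pendant '[{"x":0,"y":0,"z":0,"rx":0,"ry":0,"rz":0,"claw":0},{"x":0,"y":0,"z":0,"rx":0,"ry":0,"rz":0,"claw":0.45},{"x":0,"y":0,"z":0,"rx":0,"ry":0,"rz":0,"claw":0.45},{"x":0,"y":0,"z":0,"rx":0,"ry":0,"rz":0,"claw":0.45},{"x":-0.03,"y":0.002,"z":0.05,"rx":0,"ry":0,"rz":0,"claw":0.45},{"x":-0.08,"y":0.006,"z":0.14,"rx":0,"ry":0,"rz":0,"claw":0.45},{"x":-0.14,"y":0.01,"z":0.243,"rx":0,"ry":0,"rz":0,"claw":0.45},{"x":-0.2,"y":0.014,"z":0.34,"rx":0,"ry":0,"rz":0,"claw":0.45}]'
python3 - <<'E'
from st import *
w=capture("wrist");w=capture("wrist"); st()
for n in ["scene","side","wrist"]:
  p=capture(n)
  # head corners model, fully home vs 5 mm proud
  for up in (0,.005):
    c=proj(p,np.array([W(a,.0555+b,.019+up+h) for a in(-.01,.01) for b in(-.01,.01) for h in(0,.044)])); print(n,up,c.min(0).round(1),c.max(0).round(1))
  for d in regions_of(p,"pin_head"): m=d["region"].astype(np.uint8); x,y,ww,hh=cv2.boundingRect(m); print(d["conf"],(x,y),(x+ww,y+hh))
E
```

```text
time_s: 30.9
tcp_pos: [0.499, 0.2653, 0.2067]
ee_rot: [[0.938, -0.069, 0.339], [-0.065, -0.998, -0.023], [0.34, -0.0, -0.941]]
wrist_force: [-0.2, -0.6, 0.8]
gripper_width: 0.45
gripper_force: 0.0
31.0 nose [0.0013 0.0577 0.0747] axis err deg [-0.08 -0.33] F local [0.6 1.2 0.5] 0.452 [ 52.1   9.3 -31.1  25.6 -40.7  15.7] [0.4998 0.2668 0.2092]
scene 0 [181.9 167.9] [206.6 190.8]
scene 0.005 [180.3 166.6] [205.2 189.6]
0.78 (184, 170) (205, 190)
0.59 (180, 164) (237, 222)
side 0 [227.4 170.6] [246.5 190.3]
side 0.005 [226.3 169.2] [245.4 189. ]
0.44 (228, 173) (242, 187)
wrist 0 [301.2 194.5] [334.7 249.5]
wrist 0.005 [300.9 197. ] [335.  253.5]
0.68 (301, 197) (335, 249)
0.25 (500, 0) (542, 14)
```

```bash
python3 -m pendant '[{"x":0,"y":-0.02,"z":0.15,"rx":0,"ry":0.02,"rz":0,"claw":0.45},{"x":0,"y":-0.1,"z":0.28,"rx":0,"ry":0.05,"rz":0.005,"claw":0.45},{"x":0.05,"y":-0.3,"z":0.3,"rx":0,"ry":0.08,"rz":0.01,"claw":0.45},{"x":0.15,"y":-0.5,"z":0.3,"rx":0,"ry":0.11,"rz":0.01,"claw":0.45},{"x":0.25,"y":-0.7,"z":0.3,"rx":0,"ry":0.11,"rz":0.01,"claw":0.45},{"x":0.35,"y":-0.85,"z":0.3,"rx":0,"ry":0.11,"rz":0.01,"claw":0.45},{"x":0.45,"y":-1,"z":0.3,"rx":0,"ry":0.11,"rz":0.01,"claw":0.45},{"x":0.5,"y":-1,"z":0.3,"rx":0,"ry":0.11,"rz":0.01,"claw":0.45}]'
python3 - <<'E'
from g import *
w=capture("wrist"); s=sense()
gox(np.array([.64,-.0738,.159]),Rt(0,-2.3))
E
```

```text
time_s: 32.3
tcp_pos: [0.6255, 0.0123, 0.2784]
ee_rot: [[0.999, -0.038, -0.002], [-0.038, -0.999, -0.02], [-0.002, 0.02, -1.0]]
wrist_force: [0.3, 0.9, 0.5]
gripper_width: 0.449
gripper_force: 0.0
tcp goal [ 0.64   -0.0738  0.14  ] shift [ 0.054 -0.35  -0.553] turn [ 0.0063 -0.0005 -0.0011]
```

```bash
python3 -m pendant '[{"x":0.03,"y":-0.15,"z":0,"rx":0.006,"ry":0,"rz":-0.001,"claw":0.45},{"x":0.054,"y":-0.3,"z":-0.1,"rx":0.006,"ry":0,"rz":-0.001,"claw":0.45},{"x":0.054,"y":-0.35,"z":-0.25,"rx":0.006,"ry":0,"rz":-0.001,"claw":0.45},{"x":0.054,"y":-0.35,"z":-0.4,"rx":0.006,"ry":0,"rz":-0.001,"claw":0.45},{"x":0.054,"y":-0.35,"z":-0.5,"rx":0.006,"ry":0,"rz":-0.001,"claw":0.45},{"x":0.054,"y":-0.35,"z":-0.55,"rx":0.006,"ry":0,"rz":-0.001,"claw":0.45},{"x":0.054,"y":-0.35,"z":-0.55,"rx":0.006,"ry":0,"rz":-0.001,"claw":0.45},{"x":0.054,"y":-0.35,"z":-0.55,"rx":0.006,"ry":0,"rz":-0.001,"claw":0.45}]'
python3 - <<'E'
from g import *
w=capture("wrist"); w=capture("wrist"); s=sense(); print(s["ee_rot"].round(4).tolist())
gox(np.array([.64,-.0738,.0582]),Rt(0,-2.3))
c=[proj(w,Rz(np.radians(-2.2))@np.array([a,b,.028])+[.64,-.0738,0])[0].round(1).tolist() for a in(-.05,.05) for b in(.06,-.06)]; print(c)
c=[proj(w,Rz(np.radians(-2.2))@np.array([a,0,.064])+[.64,-.0738,0])[0].round(1).tolist() for a in(-.038,.038)]; print(c)
for d in regions_of(w,"tray_bar"): m=d["region"].astype(np.uint8); ys,xs=np.where(m); print(d["conf"],cv2.boundingRect(m),[ (r,xs[ys==r].min(),xs[ys==r].max()) for r in range(ys.min()+3,ys.max(),15)])
E
```

```text
time_s: 33.35
tcp_pos: [0.6391, -0.072, 0.144]
ee_rot: [[0.999, -0.036, 0.003], [-0.036, -0.999, -0.0], [0.003, 0.0, -1.0]]
wrist_force: [0.7, -0.9, -0.0]
gripper_width: 0.448
gripper_force: 0.0
[[0.9993, -0.0365, 0.0031], [-0.0365, -0.9993, 0.0], [0.0031, -0.0002, -1.0]]
tcp goal [ 0.64   -0.0738  0.0392] shift [ 0.004 -0.006 -0.42 ] turn [-0.      0.001  -0.0012]
[[246.0, 291.8], [394.8, 292.2], [238.9, 166.2], [403.1, 166.6]]
[[320.7, 297.9], [321.2, 190.8]]
0.71 (240, 163, 163, 133) [(166, np.int64(242), np.int64(399)), (181, np.int64(240), np.int64(401)), (196, np.int64(242), np.int64(400)), (211, np.int64(242), np.int64(398)), (226, np.int64(243), np.int64(397)), (241, np.int64(245), np.int64(397)), (256, np.int64(245), np.int64(396)), (271, np.int64(245), np.int64(395)), (286, np.int64(246), np.int64(393))]
```

```bash
python3 -m pendant '[{"x":0.004,"y":-0.006,"z":-0.1,"rx":0,"ry":0.001,"rz":-0.001,"claw":0.45},{"x":0.004,"y":-0.006,"z":-0.2,"rx":0,"ry":0.001,"rz":-0.001,"claw":0.45},{"x":0.004,"y":-0.006,"z":-0.3,"rx":0,"ry":0.001,"rz":-0.001,"claw":0.45},{"x":0.004,"y":-0.006,"z":-0.37,"rx":0,"ry":0.001,"rz":-0.001,"claw":0.45},{"x":0.004,"y":-0.006,"z":-0.41,"rx":0,"ry":0.001,"rz":-0.001,"claw":0.45},{"x":0.004,"y":-0.006,"z":-0.417,"rx":0,"ry":0.001,"rz":-0.001,"claw":0.45},{"x":0.004,"y":-0.006,"z":-0.417,"rx":0,"ry":0.001,"rz":-0.001,"claw":0.45},{"x":0.004,"y":-0.006,"z":-0.417,"rx":0,"ry":0.001,"rz":-0.001,"claw":0}]'
python3 -m pendant '[{"x":0,"y":0,"z":0,"rx":0,"ry":0,"rz":0,"claw":0},{"x":0,"y":0,"z":0,"rx":0,"ry":0,"rz":0,"claw":0},{"x":0,"y":0,"z":0,"rx":0,"ry":0,"rz":0,"claw":0},{"x":0,"y":0,"z":0,"rx":0,"ry":0,"rz":0,"claw":0},{"x":0,"y":0,"z":0.03,"rx":0,"ry":0,"rz":0,"claw":0},{"x":0,"y":0,"z":0.1,"rx":0,"ry":0,"rz":0,"claw":0},{"x":0,"y":0,"z":0.22,"rx":0,"ry":0,"rz":0,"claw":0},{"x":0,"y":0,"z":0.36,"rx":0,"ry":0,"rz":0,"claw":0}]'
```

```text
time_s: 34.5
tcp_pos: [0.6398, -0.0739, 0.0393]
ee_rot: [[0.999, -0.04, -0.001], [-0.04, -0.999, 0.0], [-0.001, 0.0, -1.0]]
wrist_force: [0.2, -0.5, 0.1]
gripper_width: 0.397
gripper_force: 0.0
time_s: 35.5
tcp_pos: [0.639, -0.074, 0.1299]
ee_rot: [[0.999, -0.04, -0.003], [-0.04, -0.999, -0.0], [-0.003, 0.0, -1.0]]
wrist_force: [-0.1, -0.6, -2.1]
gripper_width: 0.13
gripper_force: 30.0
```

```bash
python3 -m pendant '[{"x":0,"y":0,"z":0.12,"rx":0,"ry":0,"rz":0,"claw":0},{"x":-0.04,"y":-0.05,"z":0.22,"rx":0,"ry":0,"rz":0,"claw":0},{"x":-0.12,"y":-0.16,"z":0.25,"rx":0,"ry":0,"rz":0,"claw":0},{"x":-0.22,"y":-0.3,"z":0.25,"rx":0,"ry":0,"rz":0,"claw":0},{"x":-0.32,"y":-0.44,"z":0.25,"rx":0,"ry":0,"rz":0,"claw":0},{"x":-0.39,"y":-0.54,"z":0.25,"rx":0,"ry":0,"rz":0,"claw":0},{"x":-0.43,"y":-0.595,"z":0.25,"rx":0,"ry":0,"rz":0,"claw":0},{"x":-0.43,"y":-0.6,"z":0.25,"rx":0,"ry":0,"rz":0,"claw":0}]'
python3 -m pendant '[{"x":0,"y":0,"z":-0.03,"rx":0,"ry":0,"rz":0,"claw":0},{"x":0,"y":0,"z":-0.07,"rx":0,"ry":0,"rz":0,"claw":0},{"x":0,"y":0,"z":-0.11,"rx":0,"ry":0,"rz":0,"claw":0},{"x":0,"y":0,"z":-0.14,"rx":0,"ry":0,"rz":0,"claw":0},{"x":0,"y":0,"z":-0.16,"rx":0,"ry":0,"rz":0,"claw":0},{"x":0,"y":0,"z":-0.16,"rx":0,"ry":0,"rz":0,"claw":0},{"x":0,"y":0,"z":-0.16,"rx":0,"ry":0,"rz":0,"claw":0},{"x":0,"y":0,"z":-0.16,"rx":0,"ry":0,"rz":0,"claw":0}]'
python3 - <<'E'
from g import *
w=capture("wrist"); s=sense(); print(s["tcp_pos"],s["ee_rot"].round(4).tolist())
E
```

```text
time_s: 36.5
tcp_pos: [0.5315, -0.2245, 0.1916]
ee_rot: [[0.999, -0.041, -0.002], [-0.041, -0.999, -0.0], [-0.002, 0.0, -1.0]]
wrist_force: [-0.4, 0.2, -1.9]
gripper_width: 0.131
gripper_force: 30.0
time_s: 37.5
tcp_pos: [0.532, -0.224, 0.1513]
ee_rot: [[0.999, -0.04, -0.002], [-0.04, -0.999, -0.0], [-0.002, 0.0, -1.0]]
wrist_force: [-0.5, 0.9, -1.7]
gripper_width: 0.134
gripper_force: 30.0
[ 0.53189024 -0.22397616  0.15125894] [[0.9992, -0.04, -0.002], [-0.04, -0.9992, -0.0002], [-0.0019, 0.0003, -1.0]]
```

```bash
python3 -m pendant '[{"x":0.002,"y":0.001,"z":-0.02,"rx":0,"ry":0,"rz":0,"claw":0},{"x":0.002,"y":0.001,"z":-0.034,"rx":0,"ry":0,"rz":0,"claw":0},{"x":0.002,"y":0.001,"z":-0.042,"rx":0,"ry":0,"rz":0,"claw":0},{"x":0.002,"y":0.001,"z":-0.044,"rx":0,"ry":0,"rz":0,"claw":0},{"x":0.002,"y":0.001,"z":-0.044,"rx":0,"ry":0,"rz":0,"claw":0},{"x":0.002,"y":0.001,"z":-0.044,"rx":0,"ry":0,"rz":0,"claw":0},{"x":0.002,"y":0.001,"z":-0.044,"rx":0,"ry":0,"rz":0,"claw":0},{"x":0.002,"y":0.001,"z":-0.044,"rx":0,"ry":0,"rz":0,"claw":0}]'
python3 -m pendant '[{"x":0,"y":0,"z":0,"rx":0,"ry":0,"rz":0,"claw":0.4},{"x":0,"y":0,"z":0,"rx":0,"ry":0,"rz":0,"claw":0.4},{"x":0,"y":0,"z":0,"rx":0,"ry":0,"rz":0,"claw":0.4},{"x":0,"y":0,"z":0,"rx":0,"ry":0,"rz":0,"claw":0.4},{"x":0,"y":0,"z":0.08,"rx":0,"ry":0,"rz":0,"claw":0.4},{"x":0,"y":0,"z":0.2,"rx":0,"ry":0,"rz":0,"claw":0.4},{"x":-0.1,"y":0.1,"z":0.4,"rx":0,"ry":0,"rz":0,"claw":0.4},{"x":-0.16,"y":0.155,"z":0.56,"rx":0,"ry":0,"rz":0,"claw":0.4}]'
python3 - <<'E'
from g import *
w=capture("wrist"); w=capture("wrist"); s=sense(); print(s["tcp_pos"])
for nm,pl in (("scene",capture("scene")),("side",capture("side"))):
  old=cv2.imread(f"pics/{nm}0.png")[:,:,::-1].astype(int); d=np.abs(pl["color"].astype(int)-old).max(2)
  sl=(slice(285,420),slice(315,425)) if nm=="scene" else (slice(255,370),slice(315,405))
  print(nm,"changed px over 40 near box",(d[sl]>40).sum(), np.argwhere(d[sl]>40).mean(0) if (d[sl]>40).any() else "")
  for n in ["beaker","dropper_bottle","carton"]: print(n,[np.round(x["centre"]).tolist() for x in search_frame(pl,n)[:1]])
w=capture("wrist")
for yaw in (-2,):
  print([proj(w,Rz(np.radians(yaw))@np.array([a,b,z])+[.5325,-.2229,0])[0].round(1).tolist() for z in(.13,) for a in(-.05,.05) for b in(.06,-.06)])
g=cv2.cvtColor(w["color"],cv2.COLOR_RGB2GRAY); m=(g>150).astype(np.uint8); n,l,stt,ce=cv2.connectedComponentsWithStats(m)
i=1+np.argmax([stt[k][4] if 250<ce[k][0]<450 and ce[k][1]<300 else 0 for k in range(1,n)]); c=cv2.findContours((l==i).astype(np.uint8),0,1)[0][0]; print(stt[i],cv2.approxPolyDP(cv2.convexHull(c),5,True)[:,0].tolist())
E
```

```text
time_s: 38.55
tcp_pos: [0.5319, -0.2236, 0.1405]
ee_rot: [[0.999, -0.04, -0.003], [-0.04, -0.999, -0.0], [-0.003, 0.0, -1.0]]
wrist_force: [-4.1, 3.0, 5.9]
gripper_width: 0.131
gripper_force: 30.0
time_s: 39.55
tcp_pos: [0.4917, -0.1844, 0.2817]
ee_rot: [[0.999, -0.04, -0.001], [-0.04, -0.999, -0.0], [-0.001, 0.0, -1.0]]
wrist_force: [0.8, -0.2, 0.5]
gripper_width: 0.4
gripper_force: 0.0
[ 0.4935946  -0.1847346   0.28579655]
scene changed px over 40 near box 820 [49.37195122 57.01341463]
beaker [[353.0, 205.0]]
dropper_bottle []
carton [[415.0, 259.0]]
side changed px over 40 near box 356 [33.1994382  45.25842697]
beaker [[369.0, 220.0]]
dropper_bottle [[348.0, 210.0]]
carton [[405.0, 248.0]]
[[291.1, 231.2], [431.0, 230.6], [287.7, 107.9], [441.6, 107.1]]
[  290   108   153   123 15910] [[442, 109], [430, 230], [292, 229], [291, 108]]
```

```bash
python3 -m pendant '[{"x":-0.05,"y":0,"z":0.15,"rx":0,"ry":0,"rz":0,"claw":0.4},{"x":-0.1,"y":0.1,"z":0.3,"rx":0,"ry":0,"rz":0,"claw":0.4},{"x":-0.2,"y":0.3,"z":0.45,"rx":0,"ry":0,"rz":0,"claw":0.4},{"x":-0.3,"y":0.5,"z":0.6,"rx":0,"ry":0,"rz":0,"claw":0.4},{"x":-0.4,"y":0.7,"z":0.6,"rx":0,"ry":0,"rz":0,"claw":0.4},{"x":-0.4,"y":0.9,"z":0.6,"rx":0,"ry":0,"rz":0,"claw":0.4},{"x":-0.4,"y":1,"z":0.6,"rx":0,"ry":0,"rz":0,"claw":0.4},{"x":-0.4,"y":1,"z":0.6,"rx":0,"ry":0,"rz":0,"claw":0.4}]'
python3 - <<'E'
from g import *
for nm in("scene","side"):
  pl=capture(nm); cv2.imwrite(f"pics/{nm}_end.png",pl["color"][:,:,::-1])
  old=cv2.cvtColor(cv2.imread(f"pics/{nm}0.png"),cv2.COLOR_BGR2GRAY).astype(np.float32); new=cv2.cvtColor(pl["color"],cv2.COLOR_RGB2GRAY).astype(np.float32)
  R_={"tray":(285,380,315,425) if nm=="scene" else (255,315,315,405)}
  C={"beaker":(357,215),"dropper":(325,190),"carton":(410,255)} if nm=="scene" else {"beaker":(369,220),"dropper":(344,199),"carton":(404,251)}
  for k,(x,y) in C.items(): R_[k]=(y-24,y+24,x-22,x+22)
  for k,(a,b,c,d) in R_.items():
    (dx,dy),r=cv2.phaseCorrelate(old[a:b,c:d].copy(),new[a:b,c:d].copy(),cv2.createHanningWindow((d-c,b-a),cv2.CV_32F)); print(nm,k,round(dx,2),round(dy,2),round(r,2),int((np.abs(old-new)[a:b,c:d]>40).sum()))
  for n in ["pin_head"]: print([(x["conf"],x["centre"]) for x in search_frame(pl,n)],proj(pl,W(0,.0555,.041))[0])
print(sense()["time_s"])
E
```

```text
time_s: 41.1
tcp_pos: [0.3922, 0.0663, 0.4294]
ee_rot: [[0.999, -0.037, -0.004], [-0.037, -0.999, -0.001], [-0.004, 0.001, -1.0]]
wrist_force: [-0.1, 0.4, -0.5]
gripper_width: 0.398
gripper_force: 0.0
scene tray 0.7 0.46 1.06 774
scene beaker 0.49 -0.14 0.96 0
scene dropper 0.49 -0.03 0.97 0
scene carton 0.53 0.08 0.99 0
[(0.72, [194.0, 179.2])] [194.40203986 179.47781373]
side tray 0.47 0.34 1.01 315
side beaker 0.48 -0.0 0.99 0
side dropper 0.5 0.0 1.0 0
side carton 0.48 -0.04 0.99 0
[(0.57, [233.7, 180.3]), (0.3, [405.8, 249.9]), (0.23, [358.0, 332.3])] [237.03953831 180.4739529 ]
41.3
```

```bash
python3 -c "
from station import *
print(finish_job())"
```

```text
the job is handed in; nothing more can be done
None
```

I handed the job in: the carriage is locked at the left-hand hole with the pin fully home, the tray is back on the box rim within about 1 mm of its start, and the beaker, dropper bottle and carton haven't moved.

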